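# Check the folding lid stay of an instrument chest

## Robot

A 7-joint arm with a two-finger parallel gripper is mounted at the origin on a cart in front of the work surface, level with it; the furniture and walls round the work are solid. World frame = base frame: x ahead of the robot, y to its left, z up, the work surface at z = 0. Lengths are in m, angles in rad, forces in N, time in s.
With the tool pointing down it reaches from about 0.4 to 0.85 m from the base axis. Payload 10.4 kg.
Tool frame: the origin (TCP) lies on the centre line of the jaws, within the pads' length; the fingertips stand 11 mm ahead of it and the grasp point (between the pads) lies 8 mm behind it (tip_reach is the distance from the TCP to the fingertips, in m); z points along the fingers, y is the line along which they close (so a half turn about z gives the same grasp; the last joint's range is limited). The gripper opens to 85 mm and grips with 20 to 120 N. Pads are 22 mm wide; open, the fingers measure 114 mm over their backs; the gripper's body (76 mm by 85 mm) begins 54 mm behind the grasp point. The pads swing forward as they close: fully open they stand 13 mm farther back than shut.
Start: joints at [1.279, 0.332, -0.065, 1.46, 0.022, 1.35, -0.088], TCP at [0.166, -0.603, 0.222] pointing down, gripper open.
Joint ranges: [-2.6, 2.6], [-0.5, 2.12], [-1.47, 1.34], [0.16, 2.42], [-1.27, 4.41], [0.06, 2.06], [-2.6, 2.6]. Speed limits (rad/s): [2.22, 2.22, 2.79, 2.79, 3.14, 3.14, 3.14].

## Interface

Orientations are given as a unit quaternion [x, y, z, w].
In Python, from workcell import get_obs, camera, hand_in, tip_reach gives the robot as it stands. The module is installed in compiled form; this text tells all that it offers.
- The arm moves only by the tool move_arm, never from a script. Its argument "plan" is a list of rows, each an object with "delta_pos": the shift along the tool's x, y, z in m, a list of three; "turn": the turn, a rotation vector about the tool's x, y, z in rad, a list of three; "fingers": the closure, from 0 (fully open) to 1 (shut). A call has 1 to 12 rows; each row is the pose to reach, as a shift and turn from the pose commanded when the call began, along the tool's axes at that moment; what a row does not reach only later rows make up. A row lasts 1/8 s, in which the tool goes at most 62.5 mm and 10.7 degrees, less where a joint would pass 70% of its speed; a pose out of reach is approached as far as the arm can. A call with a gripper value outside its range is refused whole. The fingers move at their own pace and stop on an object; "force" is the grip in N (left out, the last holds). Time passes only in rows, so rows that repeat a pose let the fingers close. It gives the time, the measured TCP pose, the force, the opening and the grip force at its end, in the units of the state.
- get_obs(): the state, without advancing time (a new reading comes with each control period).
- camera(name): name is "scene" or "top"; returns a dict with "color" (420x560x3 uint8, red, green, blue), "range_z" (420x560 float32, m along the optical axis (not along the pixel's ray), 0 where there is no reading), "fx", "fy", "cx", "cy" (pixels), "k1" (the pictures are not rectified: a ray, as slopes to the right and down, at radius r is drawn at 1 + k1 r^2 times it, then the intrinsics apply), "R" (3x3) and "t" (3): a world point X has camera coordinates R X + t. Camera axes: x right, y down, z forward; pixel columns grow to the right and rows downward; lengths in m; the calibration is good to about 2 mm. A picture is of the moment at which its call begins.
- hand_in(): hands the job in; it is judged then, once.
The state is a dict: "clock": time; "joint_pos": joint angles; "joint_velocities": joint speeds; "tau": joint torques, N m; "position": TCP position; "ee_rot": TCP orientation; "ft_force": force on the tool from outside, world axes, zero at the start; "torque": the same for the moment, N m; "grip_width": opening from 0.0 (shut) to 1.0 (fully open); "grasp_force": force on a finger pad.
Only numpy, scipy, OpenCV 4.12 (cv2) and the standard library are available. Lean on these libraries where they do the work, as an engineer would, in place of code of your own. Each camera call takes 0.05 s, during which the arm holds its last target. There are 200 camera calls.

## Task

Check the lid stay of the small white instrument chest: raise the lid by its pull bar until the folding stay on its left side locks past its straight position, and let go so that the stay alone carries the lid. Then break the stay by pushing its black knuckle back toward the hinge, take the bar again and lower the lid gently until it is fully shut. Do not strain the lid or the stay, do not let the lid drop, and leave the bottles and the other things where they stand.

Things in the scene. Friction and masses are not known exactly. Their poses are not given: they have to be found in the camera images.
- chest: White painted chest with a light grey lid, fixed to the bench: 170 (x) x 190 (y) x 100 mm high, 10 mm thick lid on top. Origin at the centre of its underside; x points from the front (pull bar, robot side) to the hinge side, z up. It stands on the right half of the bench, turned by up to 12 degrees. A blue tube rack stays inside.
- lid_hinge (a point): Middle of the lid's hinge line, at chest frame (82, 0, 104) mm; the axis runs along the chest's y. The hinges are stiff: with the stay broken they hold the lid by themselves above about 1.1 rad; lower down it falls ever faster if let go. About 5 N at the bar lifts it.
- chest_lid (a joint): Lid angle in rad: 0 shut, grows as the front edge rises; lid 170 mm deep, about 0.7 kg. The stay comes straight, a firm stop, somewhere from 1.24 to 1.41 (its bracket is adjusted differently each time); locked, the lid rests 0.01 lower. The last 2 mm of bar travel decide whether it locks: feel for the stop, 8 to 12 N at the bar; beyond it the bar gives 1 mm per 2 N.
- bar_mid (a point): Middle of the lid's pull bar: round aluminium, 10 mm thick, 110 mm long along the chest's y, 45 mm ahead of the lid's front edge, level with the lid. It moves with the lid, 215 mm before the hinge line and 5 mm above it when shut, and can turn between the fingers.
- stay_elbow (a joint): Fold of the stay in rad: 0 folded (lid shut), 2.82 straight, 3.07 locked: past straight, on its stop, the knuckle leaning away from the hinge. A weak spring carries it from straight into the lock with the lid at its stop. To break it, push the knuckle until this is below about 2.4; let go before about 2.6 it may spring back.
- stay_lower: Lower link of the stay, a 12 x 3 mm steel strip, 82 mm between pivots, on the left (+y) outer side of the chest. Origin at its pivot on the bracket, at chest frame (-48, 103, 89) mm, give or take up to 7.5 mm along a 49 degree slant (forward and down, or back and up). The upper link (82 mm too) joins the knuckle to the lid.
- knuckle (a point): Middle of the stay's knuckle: black round pin 16 mm thick, 34 mm long along the chest's y, standing outward from the joint of the two links, 121 mm left (+y) of the chest's middle. Locked, it is about 50 mm above and 85 mm (within 10) before the hinge line; push it 45 degrees downward toward the hinge side, 30 to 35 mm, with 2 to 4 N.
- bottle_wash: Loose bottle, orange cap, 61 x 118 mm, behind the chest; leave alone. Origin under its centre.
- bottle_buffer: Loose bottle, blue cap, 56 x 105 mm, behind the chest; leave alone.
- bottle_dye: Loose bottle, red cap, 48 x 90 mm, behind the chest; leave alone.
- glass_beaker: Loose small glass beaker, 52 x 58 mm, left of the chest; leave alone.
- timer: Loose white bench timer, 62 x 66 x 19 mm, on the front left; leave alone.
- stay_stretch (a joint): Stretch in m of the stiff spring in the stay's top eye, where it joins the lid: 0 unloaded, positive when the stay is pulled (lid forced up against it), negative when it is pressed. It gives about 1 mm for every 7 N that the bar is pushed on past the stop.

How it is judged:
By the outcome, as a careful person would: the job done as asked, in the order asked, and still so for the second after the job is handed in, with the robot touching nothing.
It also fails if it takes over 70 s, if anything falls off the work surface, if the arm or the gripper's body presses on something with over 40 N, if the wrist force passes 120 N, or if a joint passes its speed limit or range.

## Working session

There is one attempt and no reset: what is moved stays moved. The work goes in short steps, Python scripts to look and compute and a tool call to move; the robot and the scene stay as the last step left them, time stands still between calls to the robot, and variables do not carry over. Pictures are saved under pics/ and viewed, at most 10 in all, crops included, and the job is handed in when it is done.

Besides the shell and the picture viewer there is one more tool, called after "Call:" as a command line: name --argument value ..., lists and objects as JSON in quotes. move_arm: Moves the arm, as the interface text tells. Its arguments: {"type":"object","properties":{"plan":{"type":"array","items":{"type":"object","properties":{"delta_pos":{"type":"array","items":{"type":"number"}},"turn":{"type":"array","items":{"type":"number"}},"fingers":{"type":"number"}}}},"force":{"type":"number"}},"required":["plan"]}

```bash
mkdir -p pics; cat > h.py <<'E'
import numpy as np, cv2
from workcell import get_obs, camera, tip_reach
def pts(c):
    h,w=c["range_z"].shape; u,v=np.meshgrid(np.arange(w),np.arange(h))
    K=np.array([[c["fx"],0,c["cx"]],[0,c["fy"],c["cy"]],[0,0,1.]])
    p=cv2.undistortPoints(np.stack([u,v],-1).reshape(-1,1,2).astype(float),K,np.array([c["k1"],0,0,0,0.])).reshape(h,w,2)
    z=c["range_z"].astype(float); X=np.dstack([p*z[...,None],z])
    P=(X-np.array(c["t"]))@np.array(c["R"]); P[z==0]=np.nan
    return P
def save(c,n): cv2.imwrite(f"pics/{n}.png",c["color"][...,::-1])
E
python3 - <<'E'
from h import *
o=get_obs(); print({k:np.round(v,3) for k,v in o.items()}, tip_reach)
for n in("scene","top"):
    c=camera(n); save(c,n+"0"); P=pts(c); np.save(n+"0.npy",P)
    print(n,np.round(-np.array(c["R"]).T@np.array(c["t"]),3), np.round(c["R"],2).tolist(),c["fx"],c["k1"])
E
```

```text
{'clock': np.float64(0.0), 'joint_pos': array([ 1.279,  0.333, -0.065,  1.461,  0.022,  1.35 , -0.089]), 'joint_velocities': array([ 0.001,  0.   ,  0.001,  0.   , -0.001, -0.001, -0.001]), 'tau': array([ 0.0000e+00, -6.2546e+01,  4.9000e-02, -3.9161e+01,  1.6000e-02,
        1.0000e-02,  0.0000e+00]), 'position': array([ 0.166, -0.602,  0.221]), 'ee_rot': array([ 0.991,  0.134, -0.   , -0.001]), 'ft_force': array([-0.517, -0.76 ,  0.449]), 'torque': array([-0.017, -0.023, -0.026]), 'grasp_force': np.float64(0.0), 'grip_width': np.float64(1.001)} 0.011
scene [0.159 0.56  0.915] [[-0.81, -0.58, 0.01], [-0.43, 0.59, -0.68], [0.39, -0.56, -0.73]] 527.6971663523312 -0.072960245932814
top [ 0.4   -0.055  1.055] [[0.03, -1.0, -0.01], [-0.99, -0.02, -0.17], [0.17, 0.01, -0.99]] 460.9840044191865 0.03144612394370793
```

View pics/scene0.png

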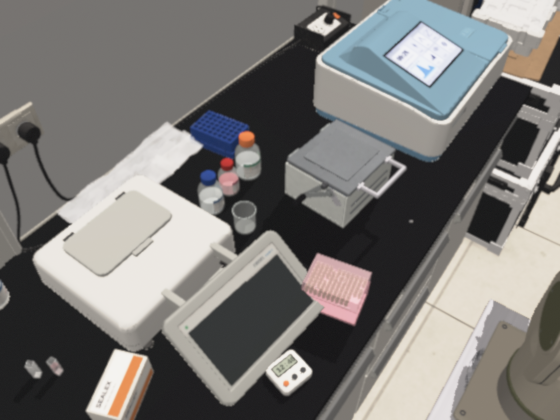

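View pics/top0.png

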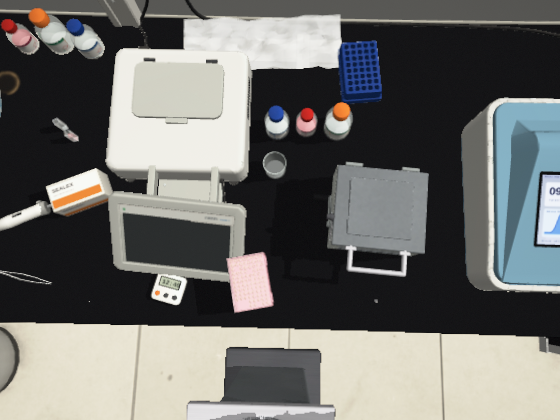

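The chest is in the scene view at about (340,170), with its bar at (385,180) and its stay at (315,188). In the top view the lid is at (380,210), the bar at (377,270), and the bottles at (275–340,120) are behind and to the left. Next I measure the lid and bar pose.

```bash
python3 - <<'E'
from h import *
P=np.load("top0.npy"); I=cv2.imread("pics/top0.png")
m=np.zeros(P.shape[:2],bool); m[150:285,315:440]=1
z=P[...,2]
lid=m&(z>.095)&(z<.125)
mm=cv2.morphologyEx(lid.astype(np.uint8),cv2.MORPH_OPEN,np.ones((15,15)))>0
q=P[mm][:,:2]; r=cv2.minAreaRect((q*1000).astype(np.float32)); print("lid",r,np.median(z[mm]))
bar=m&(z>.085)&(z<.13)&~(cv2.dilate(mm.astype(np.uint8),np.ones((5,5)))>0)
b=P[bar]; c=np.array(r[0])/1000
b=b[(b[:,0]<c[0]-.08)]
print("bar",len(b),b.min(0),b.max(0)); print(cv2.minAreaRect((b[:,:2]*1000).astype(np.float32)))
# bar rod via bright pixels
g=I.min(2)>170; gm=m&g; gm[:262]=0
b=P[gm]; b=b[~np.isnan(b[:,0])&(b[:,2]>.08)]
mu=b.mean(0);u,s,vt=np.linalg.svd(b[:,:2]-mu[:2],full_matrices=False);print("rod",mu,vt[0],len(b)); t=(b[:,:2]-mu[:2])@vt[0];print(t.min(),t.max())
S=np.load("scene0.npy"); 
sm=np.zeros(S.shape[:2],bool); sm[120:225,280:410]=1
l=S[sm&(S[...,2]>.1)&(S[...,2]<.12)]; print("scene lid",cv2.minAreaRect((l[:,:2]*1000).astype(np.float32)),np.median(l[:,2]))
c=cv2.imread("pics/scene0.png")[110:230,270:420]; cv2.imwrite("pics/c1.png",cv2.resize(c,None,fx=5,fy=5,interpolation=cv2.INTER_CUBIC))
E
```

```text
lid ((568.2293701171875, -238.66419982910156), (191.76925659179688, 174.19277954101562), 85.89280700683594) 0.11522923694296847
bar 527 [ 0.42868786 -0.32693093  0.10443175] [ 0.48666091 -0.16725821  0.11786237]
((458.8092956542969, -245.91958618164062), (159.6448211669922, 57.04803466796875), 86.66043853759766)
rod [ 0.44004711 -0.23282675  0.11346572] [-0.02744396 -0.99962334] 257
-0.06107500858166212 0.05745415411318246
scene lid ((543.212890625, -287.6366882324219), (322.21875, 233.21731567382812), 85.22139739990234) 0.11649072923830461
```

View pics/c1.png

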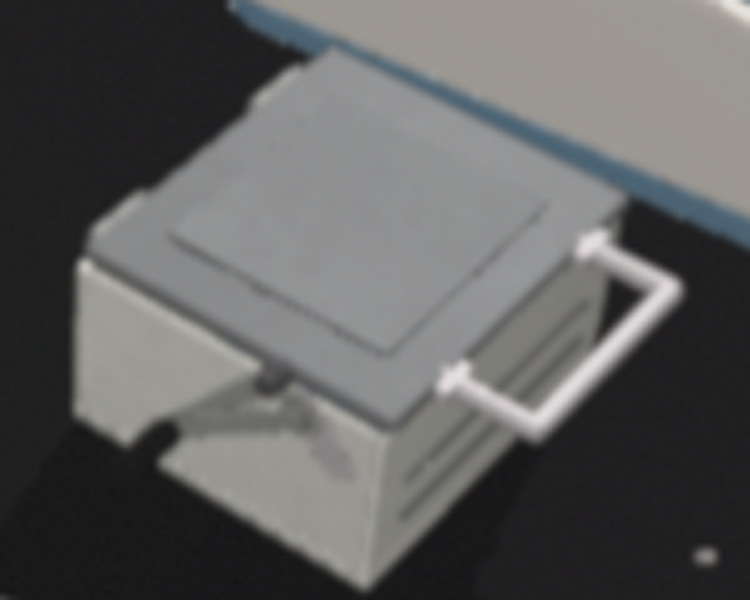

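The crop shows the folded stay on the left side, with its black knuckle at crop (155,440). The bar runs from (535,430) to (675,290). Now I refine the yaw and compute the moves.

```bash
cat >> h.py <<'E'
from scipy.spatial.transform import Rotation as R
np.set_printoptions(suppress=True,precision=4)
def delta(p,Rt,o=None):
    """world target TCP pos + Rotation -> tool-frame delta_pos, turn from the measured pose"""
    o=o or get_obs(); R0=R.from_quat(o["ee_rot"])
    return R0.inv().apply(np.array(p)-o["position"]), (R0.inv()*Rt).as_rotvec()
E
python3 - <<'E'
from h import *
P=np.load("top0.npy"); z=P[...,2]; I=cv2.imread("pics/top0.png").min(2)
m=np.zeros(z.shape,bool); m[150:285,315:440]=1
mm=cv2.morphologyEx((m&(z>.095)&(z<.125)).astype(np.uint8),cv2.MORPH_OPEN,np.ones((15,15)))>0
q=P[mm]; c0=np.array([.568,-.239])
for it in range(2):
  yaw=np.radians(-3.3); ex=np.array([np.cos(yaw),np.sin(yaw)]); ey=np.array([-ex[1],ex[0]])
  a=(q[:,:2]-c0)@ex; b=(q[:,:2]-c0)@ey
# edges: per-bin extremes
for nm,s,t in(("left",a,b),("right",a,-b),("front",b,-a),("back",b,a)):
    bins=np.arange(-.07,.071,.007); xs=[];ys=[]
    for l in bins:
        k=(s>l-.0035)&(s<l+.0035); xs.append(l); ys.append(t[k].max())
    f=np.polyfit(xs,ys,1); r=np.array(ys)-np.polyval(f,xs); k=abs(r)<.003; f=np.polyfit(np.array(xs)[k],np.array(ys)[k],1); print(nm,np.degrees(np.arctan(f[0])),f[1],k.sum())
g=m&(I>150); g[:262]=0; b3=P[g]; b3=b3[b3[:,2]>.08]; v=(b3[:,:2]-c0)@ey; u=(b3[:,:2]-c0)@ex
k=(abs(v)<.045)&(u<-.11); f=np.polyfit(v[k],u[k],1); print("rod",np.degrees(np.arctan(f[0])),f[1],k.sum(),np.percentile(b3[k,2],[5,50,95]), v[u<-.11].min(),v[u<-.11].max())
inst=(P[...,1]<-.36)&(z>.05); print("instr",np.nanmin(P[inst],0),np.nanmax(P[inst],0))
E
```

```text
left 1.4081537066555194 0.08835151745263786 5
right 0.9102037674491166 0.09366019559604404 21
front -0.09991374917489199 0.08477376561170719 18
back 6.637104016661277 0.07960662455840205 11
rod 1.0197204570747203 -0.13043803677953014 182 [0.1102 0.1132 0.1162] -0.057428877794356216 0.06001962486218444
instr [ 0.4055 -0.6663  0.05  ] [ 1.0645 -0.36    0.2206]
```

```bash
cat >> h.py <<'E'
yaw=np.radians(-4.0); ex=np.array([np.cos(yaw),np.sin(yaw),0]); ey=np.array([-ex[1],ex[0],0]); ez=np.array([0,0,1.])
bar0=np.array([.438,-.230,.109]); hinge=bar0+.215*ex-.005*ez; org=hinge-.082*ex-.104*ez
def tool(pitch):  # pitch 0: down, >0: z leans toward chest +x
    zt=np.sin(pitch)*ex-np.cos(pitch)*ez; xt=ey; return R.from_matrix(np.c_[xt,np.cross(zt,xt),zt])
E
python3 - <<'E'
from h import *
print(hinge,org)
for p in([.30,-.33,.22],[.438,-.230,.22],[.438,-.230,.101]): print(*delta(p,tool(0)))
E
```

```text
[ 0.6525 -0.245   0.104 ] [ 0.5707 -0.2393  0.    ]
[ 0.2016 -0.2268  0.0011] [-0.0012 -0.0008 -1.2321]
[ 0.3612 -0.2866  0.0012] [-0.0012 -0.0008 -1.2321]
[ 0.3612 -0.2864  0.1202] [-0.0012 -0.0008 -1.2321]
```

Call:
move_arm --plan '[{"delta_pos": [0.05,-0.057,0],"turn": [0,0,-0.15],"fingers": 0.65},{"delta_pos": [0.1,-0.114,0],"turn": [0,0,-0.3],"fingers": 0.65},{"delta_pos": [0.15,-0.17,0],"turn": [0,0,-0.45],"fingers": 0.65},{"delta_pos": [0.2016,-0.2268,0],"turn": [0,0,-0.62],"fingers": 0.65},{"delta_pos": [0.24,-0.241,0],"turn": [0,0,-0.78],"fingers": 0.65},{"delta_pos": [0.28,-0.256,0],"turn": [0,0,-0.94],"fingers": 0.65},{"delta_pos": [0.32,-0.271,0],"turn": [0,0,-1.1],"fingers": 0.65},{"delta_pos": [0.3612,-0.2866,0],"turn": [0,0,-1.232],"fingers": 0.65},{"delta_pos": [0.3612,-0.2866,0],"turn": [0,0,-1.232],"fingers": 0.65},{"delta_pos": [0.3612,-0.2866,0],"turn": [0,0,-1.232],"fingers": 0.65},{"delta_pos": [0.3612,-0.2866,0],"turn": [0,0,-1.232],"fingers": 0.65}]' --force 30

```text
clock: 1.48
position: [0.4373, -0.2313, 0.2214]
ee_rot: [0.732, 0.681, -0.0, -0.0]
ft_force: [0.0, -0.0, -0.0]
grip_width: 0.35
grasp_force: 0.0
```

```bash
python3 - <<'E'
from h import *
c=camera("top"); save(c,"top1"); I=c["color"][120:330,290:470,::-1]; cv2.imwrite("pics/top1c.png",cv2.resize(I,None,fx=2.8,fy=2.8))
o=get_obs();print(o["grip_width"],o["joint_pos"],o["ft_force"])
print(*delta([.438,-.230,.101],tool(0)))
E
```

```text
0.34951584533817426 [ 0.8846  0.0766 -0.5107  1.7731  0.0392  1.302   0.2925] [-0.2511  0.0543  0.3788]
[0.0013 0.0006 0.1205] [-0.0003  0.0004 -0.0025]
```

View pics/top1c.png

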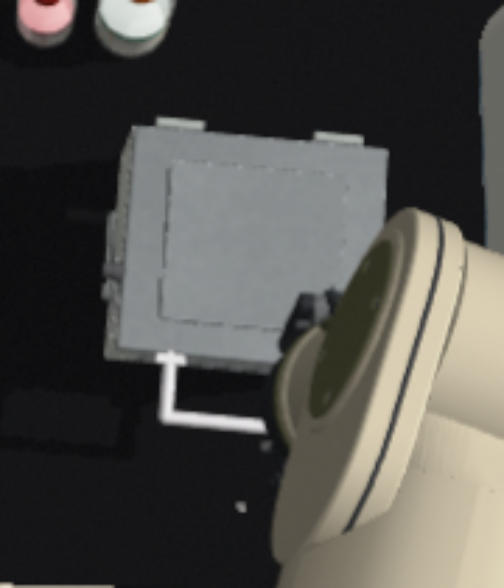

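The arm hovers over the right half of the bar, with the bar's left leg visible at (168,390) and the lid clear of the gripper. I descend next.

Call:
move_arm --plan '[{"delta_pos": [0.001,0.0006,0.04],"turn": [0,0,0],"fingers": 0.65},{"delta_pos": [0.001,0.0006,0.075],"turn": [0,0,0],"fingers": 0.65},{"delta_pos": [0.001,0.0006,0.1],"turn": [0,0,0],"fingers": 0.65},{"delta_pos": [0.001,0.0006,0.12],"turn": [0,0,0],"fingers": 0.65},{"delta_pos": [0.001,0.0006,0.12],"turn": [0,0,0],"fingers": 0.65}]'

```text
clock: 2.15
position: [0.4375, -0.2295, 0.1004]
ee_rot: [0.732, 0.681, -0.0, -0.001]
ft_force: [-0.5, -0.1, -0.3]
grip_width: 0.348
grasp_force: 0.0
```

```bash
python3 - <<'E'
from h import *
for n in("scene","top"):
  c=camera(n); save(c,n+"2")
I=cv2.imread("pics/scene2.png")[110:230,290:440]; cv2.imwrite("pics/s2c.png",cv2.resize(I,None,fx=5,fy=5,interpolation=cv2.INTER_CUBIC))
o=get_obs();print(o["position"],o["ft_force"])
E
```

```text
[ 0.4388 -0.2299  0.1023] [-0.3554 -0.6682  0.6535]
```

View pics/s2c.png

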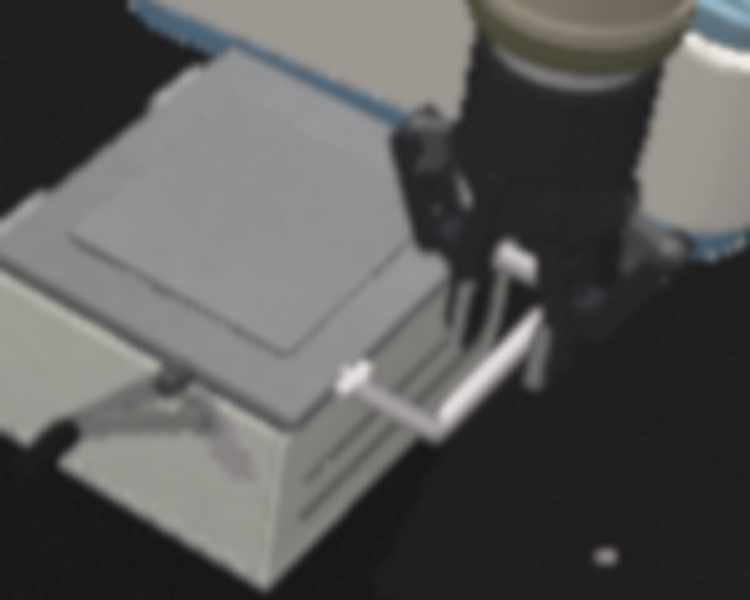

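The bar runs between the two fingers. I close and read the forces.

Call:
move_arm --plan '[{"delta_pos": [0,0,0],"turn": [0,0,0],"fingers": 1},{"delta_pos": [0,0,0],"turn": [0,0,0],"fingers": 1},{"delta_pos": [0,0,0],"turn": [0,0,0],"fingers": 1},{"delta_pos": [0,0,0],"turn": [0,0,0],"fingers": 1},{"delta_pos": [0,0,0],"turn": [0,0,0],"fingers": 1}]' --force 30

```text
clock: 2.88
position: [0.4391, -0.2303, 0.1039]
ee_rot: [0.732, 0.682, -0.0, 0.001]
ft_force: [-8.4, 1.0, 19.2]
grip_width: 0.001
grasp_force: 9.6
```

```bash
cat >> h.py <<'E'
def bar(th): # bar centre at lid angle
    a=np.arctan2(.005,.215)+th; r=np.hypot(.215,.005); return hinge+r*(-np.cos(a)*ex+np.sin(a)*ez)
def arc(ths,p0,th0): # tool-down deltas (x along ey, y along ex, z down), relative
    for t in ths:
        d=bar(t)-bar(th0); print(round(t,3),np.round([d@ey,d@ex,-d@ez],4))
E
python3 - <<'E'
from h import *
o=get_obs();print(o["position"],o["ft_force"],o["grip_width"],o["grasp_force"],R.from_quat(o["ee_rot"]).as_matrix())
arc(np.arange(.05,1.16,.05),None,0)
E
```

```text
[ 0.4391 -0.2303  0.1039] [-8.4167  0.999  19.2172] 0.0005214342538004075 9.588655137922615 [[ 0.0707  0.9975  0.0009]
 [ 0.9975 -0.0707 -0.0023]
 [-0.0023  0.001  -1.    ]]
0.05 [-0.      0.0005 -0.0107]
0.1 [-0.      0.0016 -0.0214]
0.15 [-0.      0.0032 -0.0321]
0.2 [-0.      0.0053 -0.0426]
0.25 [-0.      0.0079 -0.053 ]
0.3 [ 0.      0.0111 -0.0633]
0.35 [-0.      0.0147 -0.0734]
0.4 [-0.      0.0189 -0.0833]
0.45 [-0.      0.0236 -0.093 ]
0.5 [-0.      0.0287 -0.1025]
0.55 [-0.      0.0343 -0.1116]
0.6 [-0.      0.0404 -0.1205]
0.65 [-0.      0.0469 -0.1291]
0.7 [-0.      0.0538 -0.1373]
0.75 [-0.      0.0611 -0.1452]
0.8 [-0.      0.0688 -0.1527]
0.85 [-0.      0.0769 -0.1598]
0.9 [-0.      0.0853 -0.1665]
0.95 [-0.      0.094  -0.1728]
1.0 [-0.      0.103  -0.1786]
1.05 [-0.      0.1124 -0.184 ]
1.1 [ 0.      0.1219 -0.1889]
1.15 [-0.      0.1317 -0.1933]
```

The fingers shut fully, with 19 N pushing up, so the bar isn't held. I look before acting.

```bash
python3 - <<'E'
from h import *
c=camera("scene"); save(c,"s3"); t=camera("top"); P=pts(t); z=P[...,2]
I=cv2.imread("pics/s3.png")[120:220,320:440]; cv2.imwrite("pics/s3c.png",cv2.resize(I,None,fx=6,fy=6,interpolation=cv2.INTER_CUBIC))
m=np.zeros(z.shape,bool); m[160:240,335:380]=1
q=P[m&(z>.09)&(z<.2)]; f=np.linalg.lstsq(np.c_[q[:,:2]-org[:2],np.ones(len(q))],q[:,2],rcond=None)[0]; print("lid plane",f)
J=t["color"].min(2); g=(J>150)&(z>.09)&(z<.2); g[:255]=0;g[290:]=0;g[:,:335]=0;g[:,380:]=0; b=P[g]; print("bar",np.median(b,0),len(b))
print(get_obs()["ft_force"],get_obs()["position"])
E
```

```text
lid plane [-0.0173 -0.0335  0.1168]
bar [ 0.4423 -0.1784  0.1135] 44
[-8.2957  2.042  20.8038] [ 0.439  -0.2304  0.1039]
```

View pics/s3c.png

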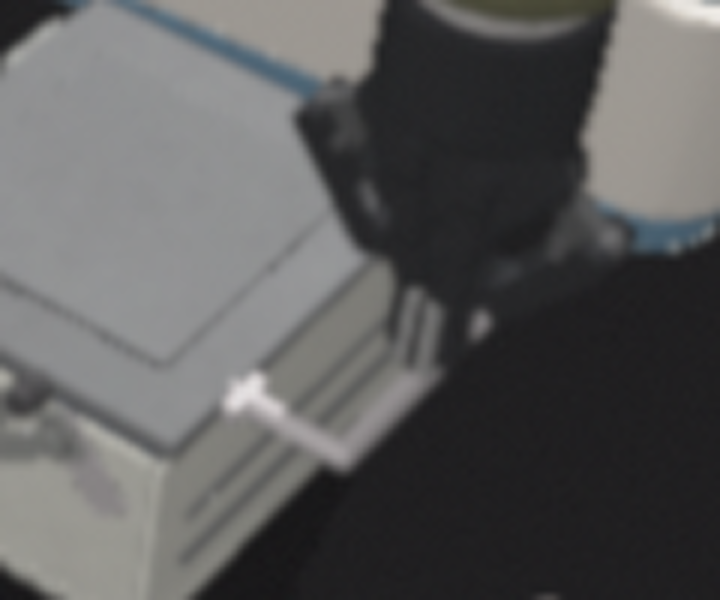

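The pads are shut and the bar appears at their tips, at (420,375). I check the actual tip and bar positions from scene depth.

```bash
python3 - <<'E'
from h import *
c=camera("scene"); P=pts(c); I=c["color"].astype(int)
def loc(v): d=v-bar0; return np.round([d@ex*1000,d@ey*1000,v[2]*1000],0)
# crop/6 + (320,120)
for name,(x,y) in dict(bar_l=(345,460),bar_m=(380,425),bar_r=(410,388),bar_rr=(425,375),tipL=(405,360),tipL2=(412,330),tipR=(425,362),tipR2=(430,335),tipRR=(460,340),tipRR2=(465,310),right_leg=(480,325)).items():
    u,v=320+round(x/6),120+round(y/6); print(name,(u,v),loc(P[v,u]),I[v,u])
for v in range(176,190):
    print(v,[f"{P[v,u,2]*1000:.0f}/{(P[v,u]-bar0)@ex*1000:.0f}" for u in range(383,402,2)])
E
```

```text
bar_l (378, 197) [ -5.  57. 111.] [98 95 97]
bar_m (383, 191) [ -5.  38. 114.] [117 114 115]
bar_r (388, 185) [ -4.  17. 114.] [131 128 128]
bar_rr (391, 182) [ -5.   6. 116.] [108 106 106]
tipL (388, 180) [  1.  11. 122.] [81 81 80]
tipL2 (389, 175) [  2.   9. 134.] [79 79 78]
tipR (391, 180) [ -6.  10. 125.] [97 97 96]
tipR2 (392, 176) [ -6.  10. 137.] [89 89 88]
tipRR (397, 177) [-12.  -2. 129.] [41 42 43]
tipRR2 (398, 172) [-12.  -2. 145.] [60 60 61]
right_leg (400, 174) [ -6. -30. 114.] [114 111 112]
176 ['48/48', '125/11', '132/4', '136/-0', '136/-4', '136/-7', '137/-11', '129/-11', '3/37', '0/34']
177 ['42/49', '40/46', '125/6', '127/2', '134/-5', '131/-7', '136/-12', '129/-12', '4/35', '1/32']
178 ['41/47', '38/45', '129/3', '128/-0', '131/-5', '130/-8', '132/-12', '1/38', '-0/35', '-1/31']
179 ['41/45', '28/47', '124/3', '126/-1', '127/-5', '129/-9', '128/-12', '3/35', '2/32', '2/28']
180 ['40/44', '23/48', '120/3', '122/-1', '125/-6', '122/-8', '1/38', '5/33', '3/30', '4/26']
181 ['29/47', '21/47', '11/47', '121/-2', '122/-6', '112/-5', '5/35', '0/33', '2/28', '3/24']
182 ['24/47', '14/48', '115/2', '115/-1', '116/-5', '3/37', '5/33', '1/31', '2/26', '-1/24']
183 ['20/47', '12/47', '116/-0', '118/-4', '110/-4', '1/37', '4/32', '1/29', '0/25', '3/20']
184 ['13/48', '114/2', '116/-2', '115/-5', '5/37', '2/34', '5/29', '2/27', '2/23', '4/18']
185 ['12/47', '116/-0', '115/-3', '114/-6', '5/35', '4/32', '4/28', '5/24', '3/21', '1/18']
186 ['112/3', '116/-2', '116/-5', '2/38', '-1/36', '5/30', '2/27', '1/23', '2/19', '1/16']
187 ['114/1', '115/-3', '111/-4', '1/37', '2/32', '4/28', '2/25', '5/20', '1/18', '1/14']
188 ['115/-1', '115/-4', '110/-6', '1/35', '2/31', '2/27', '2/23', '4/19', '4/15', '1/12']
189 ['112/-2', '110/-4', '-2/38', '4/32', '1/29', '6/24', '2/21', '3/18', '2/14', '4/10']
```

The tips rest on top of the bar, at z≈0.117, while the TCP reads 0.104. The fingertips sit higher than the frame implied, so I back off and measure them in free air.

Call:
move_arm --plan '[{"delta_pos": [0,0,-0.02],"turn": [0,0,0],"fingers": 1},{"delta_pos": [0,0,-0.05],"turn": [0,0,0],"fingers": 1},{"delta_pos": [0,0,-0.05],"turn": [0,0,0],"fingers": 1},{"delta_pos": [0,0,-0.05],"turn": [0,0,0],"fingers": 1}]'

```text
clock: 3.52
position: [0.4387, -0.2294, 0.1515]
ee_rot: [0.731, 0.682, -0.0, 0.0]
ft_force: [-0.5, 0.4, 0.4]
grip_width: -0.001
grasp_force: 0.0
```

```bash
python3 - <<'E'
from h import *
c=camera("scene"); P=pts(c); o=get_obs(); p=o["position"]; print(p,o["ft_force"],o["grip_width"])
d=P-p; lx=d@ex; ly=d@ey
f=(abs(lx)<.03)&(abs(ly)<.02)&(P[...,2]>.12)&(P[...,2]<.22)
q=P[f]; print(len(q))
for lo in np.arange(.12,.2,.005):
    k=(q[:,2]>=lo)&(q[:,2]<lo+.005)
    if k.sum(): print(round(lo,3),k.sum(),(lx[f][k].min()*1000).round(),(lx[f][k].max()*1000).round(),(ly[f][k].min()*1000).round(),(ly[f][k].max()*1000).round())
save(c,"s4"); v,u=np.where(f); print(u.min(),u.max(),v.min(),v.max())
E
```

```text
[ 0.4385 -0.2293  0.1511] [ 0.3756 -0.0303  0.0124] -0.0038304024422217576
360
0.12 1 -2.0 -2.0 18.0 18.0
0.165 10 -6.0 8.0 6.0 10.0
0.17 20 -13.0 11.0 -5.0 13.0
0.175 31 -14.0 14.0 -7.0 13.0
0.18 23 -15.0 15.0 -2.0 11.0
0.185 26 -15.0 13.0 -9.0 13.0
0.19 25 -16.0 13.0 -1.0 13.0
0.195 19 -16.0 6.0 -1.0 14.0
0.2 25 -17.0 23.0 5.0 16.0
382 410 137 183
```

The tips really sit about 11 mm behind the reported TCP. The contact height and the depth image both agree on that. So the grasp needs the TCP at about z = 0.080.

Call:
move_arm --plan '[{"delta_pos": [0,0,0],"turn": [0,0,0],"fingers": 0.65},{"delta_pos": [0,0,0],"turn": [0,0,0],"fingers": 0.65},{"delta_pos": [0,-0.001,0],"turn": [0,0,0],"fingers": 0.65},{"delta_pos": [0,-0.001,0.02],"turn": [0,0,0],"fingers": 0.65},{"delta_pos": [0,-0.001,0.045],"turn": [0,0,0],"fingers": 0.65},{"delta_pos": [0,-0.001,0.06],"turn": [0,0,0],"fingers": 0.65},{"delta_pos": [0,-0.001,0.07],"turn": [0,0,0],"fingers": 0.65},{"delta_pos": [0,-0.001,0.07],"turn": [0,0,0],"fingers": 0.65}]'

```text
clock: 4.58
position: [0.4376, -0.2292, 0.0812]
ee_rot: [0.731, 0.682, -0.0, -0.0]
ft_force: [-0.2, 0.0, 1.1]
grip_width: 0.35
grasp_force: 0.0
```

Call:
move_arm --plan '[{"delta_pos": [0,0,0],"turn": [0,0,0],"fingers": 1},{"delta_pos": [0,0,0],"turn": [0,0,0],"fingers": 1},{"delta_pos": [0,0,0],"turn": [0,0,0],"fingers": 1},{"delta_pos": [0,0,0],"turn": [0,0,0],"fingers": 1},{"delta_pos": [0,0,0],"turn": [0,0,0],"fingers": 1}]' --force 30

```text
clock: 5.2
position: [0.4374, -0.2295, 0.0822]
ee_rot: [0.732, 0.682, -0.0, -0.0]
ft_force: [-5.0, 1.4, 5.7]
grip_width: 0.103
grasp_force: 29.5
```

The bar is held at an opening of about 9 mm. I lift along the arc to 0.6 rad.

Call:
move_arm --plan '[{"delta_pos": [0,-0.001,-0.0055],"turn": [0,0,0],"fingers": 1},{"delta_pos": [0,-0.0005,-0.0107],"turn": [0,0,0],"fingers": 1},{"delta_pos": [0,0.0006,-0.0214],"turn": [0,0,0],"fingers": 1},{"delta_pos": [0,0.0022,-0.0321],"turn": [0,0,0],"fingers": 1},{"delta_pos": [0,0.0043,-0.0426],"turn": [0,0,0],"fingers": 1},{"delta_pos": [0,0.0069,-0.053],"turn": [0,0,0],"fingers": 1},{"delta_pos": [0,0.0101,-0.0633],"turn": [0,0,0],"fingers": 1},{"delta_pos": [0,0.0137,-0.0734],"turn": [0,0,0],"fingers": 1},{"delta_pos": [0,0.0179,-0.0833],"turn": [0,0,0],"fingers": 1},{"delta_pos": [0,0.0226,-0.093],"turn": [0,0,0],"fingers": 1},{"delta_pos": [0,0.0277,-0.1025],"turn": [0,0,0],"fingers": 1},{"delta_pos": [0,0.0277,-0.1025],"turn": [0,0,0],"fingers": 1}]' --force 30

```text
clock: 6.7
position: [0.4649, -0.2314, 0.1851]
ee_rot: [0.732, 0.682, -0.001, -0.0]
ft_force: [-8.4, 0.4, 4.1]
grip_width: 0.1
grasp_force: 29.8
```

```bash
python3 - <<'E'
from h import *
c=camera("top"); P=pts(c); z=P[...,2]; o=get_obs(); print(o["position"],o["ft_force"],o["grip_width"])
d=P-org; a=d@ex;b=d@ey
# left lid half plane
k=(b>.05)&(b<.09)&(z>.13)&(z<.26)&(a<.07)&(a>-.12); f=np.polyfit(a[k],z[k],1); print(k.sum(),f,"lid angle",np.arctan(-f[0]))
E
```

```text
[ 0.4648 -0.2314  0.1849] [-8.5441 -0.3     2.2262] 0.0993758139510217
1289 [-0.5093  0.1602] lid angle 0.47109335955882314
```

```bash
python3 - <<'E'
from h import *
arc(np.arange(.5,1.151,.05),None,.5)
E
```

```text
0.5 [0. 0. 0.]
0.55 [-0.      0.0056 -0.0092]
0.6 [-0.      0.0117 -0.0181]
0.65 [ 0.      0.0182 -0.0266]
0.7 [-0.      0.0251 -0.0349]
0.75 [-0.      0.0324 -0.0427]
0.8 [-0.      0.0401 -0.0503]
0.85 [ 0.      0.0481 -0.0574]
0.9 [-0.      0.0566 -0.0641]
0.95 [ 0.      0.0653 -0.0703]
1.0 [-0.      0.0743 -0.0762]
1.05 [-0.      0.0836 -0.0815]
1.1 [-0.      0.0932 -0.0864]
1.15 [-0.      0.103  -0.0908]
```

Call:
move_arm --plan '[{"delta_pos": [0,-0.0013,-0.0007],"turn": [0,0,0],"fingers": 1},{"delta_pos": [0,0.0043,-0.0099],"turn": [0,0,0],"fingers": 1},{"delta_pos": [0,0.0104,-0.0188],"turn": [0,0,0],"fingers": 1},{"delta_pos": [0,0.0168,-0.0274],"turn": [0,0,0],"fingers": 1},{"delta_pos": [0,0.0237,-0.0358],"turn": [0,0,0],"fingers": 1},{"delta_pos": [0,0.031,-0.0437],"turn": [0,0,0],"fingers": 1},{"delta_pos": [0,0.0387,-0.0513],"turn": [0,0,0],"fingers": 1},{"delta_pos": [0,0.0468,-0.0585],"turn": [0,0,0],"fingers": 1},{"delta_pos": [0,0.0553,-0.0652],"turn": [0,0,0],"fingers": 1},{"delta_pos": [0,0.0641,-0.0715],"turn": [0,0,0],"fingers": 1},{"delta_pos": [0,0.0732,-0.0774],"turn": [0,0,0],"fingers": 1},{"delta_pos": [0,0.0732,-0.0774],"turn": [0,0,0],"fingers": 1}]'

```text
clock: 8.25
position: [0.5392, -0.2367, 0.2643]
ee_rot: [0.732, 0.682, 0.0, 0.001]
ft_force: [-7.9, -1.1, 11.6]
grip_width: 0.1
grasp_force: 30.8
```

```bash
cat >> h.py <<'E'
def lidangle():
    c=camera("top"); P=pts(c); z=P[...,2]; d=P-org; a=d@ex;b=d@ey
    k=(b>.06)&(b<.09)&(z>.13)&(z<.30)&(a<.09)&(a>-.12)
    p=np.c_[a[k],z[k]]; p=p-np.median(p,0); v=np.linalg.svd(p-p.mean(0),full_matrices=False)[2][0]
    return k.sum(),np.arctan2(abs(v[1]),abs(v[0]))
def rt(th,o=None): # radial (outward from hinge), tangential(up) force on the bar by the tool
    o=o or get_obs(); F=-np.array(o["ft_force"]); a=th+.023
    er=-np.cos(a)*ex+np.sin(a)*ez; et=np.sin(a)*ex+np.cos(a)*ez; g=np.array(o["position"])+.030*ez
    w=g-hinge; return dict(F_r=F@er,F_t=F@et,rad=np.hypot(w@ex,w[2]),th=np.arctan2(w[2],-(w@ex))-.023)
E
python3 - <<'E'
from h import *
o=get_obs(); print(o["position"],o["ft_force"],o["grip_width"],rt(1.0),lidangle()); arc(np.arange(1.0,1.45,.0125),None,1.0)
E
```

```text
[ 0.5392 -0.2367  0.2643] [-7.9002 -1.0513 11.591 ] 0.09995235884542429 {'F_r': np.float64(-13.961234707686192), 'F_t': np.float64(0.6284568420382952), 'rad': np.float64(0.22161144888749457), 'th': np.float64(1.009647125526611)} (np.int64(497), np.float64(0.9696545512030798))
1.0 [0. 0. 0.]
1.012 [ 0.      0.0023 -0.0014]
1.025 [ 0.      0.0046 -0.0027]
1.037 [ 0.      0.007  -0.0041]
1.05 [-0.      0.0093 -0.0054]
1.062 [ 0.      0.0117 -0.0066]
1.075 [ 0.      0.0141 -0.0079]
1.087 [-0.      0.0165 -0.0091]
1.1 [ 0.      0.0189 -0.0103]
1.112 [ 0.      0.0213 -0.0114]
1.125 [ 0.      0.0238 -0.0125]
1.137 [ 0.      0.0262 -0.0136]
1.15 [ 0.      0.0287 -0.0147]
1.162 [-0.      0.0312 -0.0157]
1.175 [ 0.      0.0337 -0.0167]
1.187 [ 0.      0.0362 -0.0177]
1.2 [ 0.      0.0387 -0.0186]
1.212 [ 0.      0.0412 -0.0195]
1.225 [ 0.      0.0438 -0.0204]
1.237 [ 0.      0.0463 -0.0212]
1.25 [ 0.      0.0489 -0.022 ]
1.262 [ 0.      0.0515 -0.0228]
1.275 [-0.      0.0541 -0.0235]
1.287 [-0.      0.0567 -0.0242]
1.3 [ 0.      0.0593 -0.0249]
1.312 [ 0.      0.0619 -0.0255]
1.325 [-0.      0.0645 -0.0261]
1.337 [ 0.      0.0671 -0.0267]
1.35 [ 0.      0.0697 -0.0273]
1.362 [ 0.      0.0724 -0.0278]
1.375 [-0.      0.075  -0.0282]
1.387 [ 0.      0.0777 -0.0287]
1.4 [ 0.      0.0803 -0.0291]
1.412 [ 0.      0.083  -0.0295]
1.425 [ 0.      0.0857 -0.0298]
1.437 [ 0.      0.0883 -0.0301]
```

Call:
move_arm --plan '[{"delta_pos": [0,-0.0016,-0.0026],"turn": [0,0,0],"fingers": 1},{"delta_pos": [0,0.0077,-0.008],"turn": [0,0,0],"fingers": 1},{"delta_pos": [0,0.0174,-0.0129],"turn": [0,0,0],"fingers": 1},{"delta_pos": [0,0.0272,-0.0173],"turn": [0,0,0],"fingers": 1},{"delta_pos": [0,0.0272,-0.0173],"turn": [0,0,0],"fingers": 1}]'

```text
clock: 8.93
position: [0.567, -0.2387, 0.2798]
ee_rot: [0.731, 0.682, 0.0, 0.001]
ft_force: [1.6, -6.2, -3.1]
grip_width: 0.102
grasp_force: 30.8
```

```bash
python3 - <<'E'
from h import *
o=get_obs(); print(o["position"],o["ft_force"],o["grip_width"],rt(1.15),lidangle())
E
```

```text
[ 0.567  -0.2387  0.2798] [ 1.5783 -6.1654 -3.1097] 0.10163031535401855 {'F_r': np.float64(3.643435579382279), 'F_t': np.float64(-0.643363560687155), 'rad': np.float64(0.22290108508977197), 'th': np.float64(1.1533315989177315)} (np.int64(314), np.float64(1.105689897501717))
```

Call:
move_arm --plan '[{"delta_pos": [-0.001,0.005,-0.002],"turn": [0,0,0],"fingers": 1},{"delta_pos": [-0.001,0.01,-0.0039],"turn": [0,0,0],"fingers": 1},{"delta_pos": [-0.001,0.0125,-0.0048],"turn": [0,0,0],"fingers": 1},{"delta_pos": [-0.001,0.0125,-0.0048],"turn": [0,0,0],"fingers": 1}]'

```text
clock: 9.48
position: [0.5788, -0.2396, 0.2845]
ee_rot: [0.731, 0.682, 0.001, 0.001]
ft_force: [-1.8, 0.8, 4.4]
grip_width: 0.099
grasp_force: 31.4
```

Call:
move_arm --plan '[{"delta_pos": [0,0.0026,-0.0009],"turn": [0,0,0],"fingers": 1},{"delta_pos": [0,0.0026,-0.0009],"turn": [0,0,0],"fingers": 1}]'

```text
clock: 9.72
position: [0.581, -0.2398, 0.2853]
ee_rot: [0.731, 0.682, 0.0, 0.0]
ft_force: [-4.2, 0.5, 6.4]
grip_width: 0.1
grasp_force: 31.5
```

Call:
move_arm --plan '[{"delta_pos": [0,0.0026,-0.0008],"turn": [0,0,0],"fingers": 1},{"delta_pos": [0,0.0026,-0.0008],"turn": [0,0,0],"fingers": 1}]'

```text
clock: 9.98
position: [0.5837, -0.24, 0.286]
ee_rot: [0.731, 0.682, 0.0, 0.0]
ft_force: [-2.9, 0.8, 5.6]
grip_width: 0.098
grasp_force: 31.6
```

Call:
move_arm --plan '[{"delta_pos": [0,0.0024,-0.0013],"turn": [0,0,0],"fingers": 1},{"delta_pos": [0,0.0024,-0.0013],"turn": [0,0,0],"fingers": 1}]'

```text
clock: 10.22
position: [0.586, -0.2401, 0.2868]
ee_rot: [0.731, 0.682, 0.0, 0.0]
ft_force: [-2.5, 1.8, 4.7]
grip_width: 0.104
grasp_force: 31.5
```

Call:
move_arm --plan '[{"delta_pos": [0,0.0024,-0.0009],"turn": [0,0,0],"fingers": 1},{"delta_pos": [0,0.0024,-0.0009],"turn": [0,0,0],"fingers": 1}]'

```text
clock: 10.48
position: [0.5883, -0.2404, 0.2876]
ee_rot: [0.731, 0.682, 0.0, -0.0]
ft_force: [-2.5, 2.1, 4.0]
grip_width: 0.104
grasp_force: 31.5
```

Call:
move_arm --plan '[{"delta_pos": [0,0.002,-0.0006],"turn": [0,0,0],"fingers": 1},{"delta_pos": [0,0.002,-0.0006],"turn": [0,0,0],"fingers": 1}]'

```text
clock: 10.72
position: [0.5902, -0.2405, 0.2881]
ee_rot: [0.731, 0.682, 0.0, -0.0]
ft_force: [-3.0, 3.9, 4.7]
grip_width: 0.098
grasp_force: 31.5
```

```bash
python3 - <<'E'
from h import *
o=get_obs(); print(o["position"],o["ft_force"],o["grip_width"],rt(1.27),lidangle())
E
```

```text
[ 0.5902 -0.2405  0.2881] [-3.0164  3.8691  4.7116] 0.09825173574003665 {'F_r': np.float64(-5.430187506987116), 'F_t': np.float64(1.8611797222038573), 'rad': np.float64(0.22303342620514935), 'th': np.float64(1.2638899990472472)} (np.int64(164), np.float64(1.207997729338875))
```

Call:
move_arm --plan '[{"delta_pos": [0.0006,0.0025,-0.001],"turn": [0,0,0],"fingers": 1},{"delta_pos": [0.0006,0.0025,-0.001],"turn": [0,0,0],"fingers": 1}]'

```text
clock: 11.02
position: [0.5926, -0.2406, 0.2888]
ee_rot: [0.731, 0.682, -0.0, -0.0]
ft_force: [-2.7, 1.9, 1.8]
grip_width: 0.101
grasp_force: 31.3
```

Call:
move_arm --plan '[{"delta_pos": [0,0.0025,-0.0007],"turn": [0,0,0],"fingers": 1},{"delta_pos": [0,0.0025,-0.0007],"turn": [0,0,0],"fingers": 1}]'

```text
clock: 11.28
position: [0.5952, -0.2408, 0.2897]
ee_rot: [0.731, 0.682, 0.0, 0.0]
ft_force: [-1.0, 1.7, 2.4]
grip_width: 0.099
grasp_force: 31.2
```

Call:
move_arm --plan '[{"delta_pos": [0,0.0025,-0.0006],"turn": [0,0,0],"fingers": 1},{"delta_pos": [0,0.0025,-0.0006],"turn": [0,0,0],"fingers": 1}]'

```text
clock: 11.52
position: [0.5977, -0.241, 0.2904]
ee_rot: [0.731, 0.682, 0.0, 0.0]
ft_force: [-3.1, 2.1, 2.6]
grip_width: 0.099
grasp_force: 31.3
```

Call:
move_arm --plan '[{"delta_pos": [0.0003,0.0024,-0.0006],"turn": [0,0,0],"fingers": 1},{"delta_pos": [0.0003,0.0024,-0.0006],"turn": [0,0,0],"fingers": 1}]'

```text
clock: 11.78
position: [0.6, -0.2412, 0.291]
ee_rot: [0.732, 0.682, -0.0, 0.0]
ft_force: [-2.3, 0.2, 3.4]
grip_width: 0.096
grasp_force: 31.3
```

Call:
move_arm --plan '[{"delta_pos": [0,0.0022,-0.0005],"turn": [0,0,0],"fingers": 1},{"delta_pos": [0,0.0022,-0.0005],"turn": [0,0,0],"fingers": 1}]'

```text
clock: 12.02
position: [0.6023, -0.2413, 0.2917]
ee_rot: [0.732, 0.682, 0.0, 0.0]
ft_force: [-1.3, -0.6, 4.7]
grip_width: 0.102
grasp_force: 31.3
```

Call:
move_arm --plan '[{"delta_pos": [0,0.002,-0.0004],"turn": [0,0,0],"fingers": 1},{"delta_pos": [0,0.002,-0.0004],"turn": [0,0,0],"fingers": 1}]'

```text
clock: 12.28
position: [0.6042, -0.2414, 0.2922]
ee_rot: [0.732, 0.682, -0.0, 0.0]
ft_force: [-3.2, -0.4, 5.9]
grip_width: 0.103
grasp_force: 31.4
```

Call:
move_arm --plan '[{"delta_pos": [0,0.002,-0.0008],"turn": [0,0,0],"fingers": 1},{"delta_pos": [0,0.002,-0.0008],"turn": [0,0,0],"fingers": 1}]'

```text
clock: 12.52
position: [0.6062, -0.2416, 0.2926]
ee_rot: [0.732, 0.682, -0.0, 0.0]
ft_force: [-2.0, -1.6, 3.2]
grip_width: 0.102
grasp_force: 31.2
```

Call:
move_arm --plan '[{"delta_pos": [0,0.002,-0.0005],"turn": [0,0,0],"fingers": 1},{"delta_pos": [0,0.002,-0.0005],"turn": [0,0,0],"fingers": 1}]'

```text
clock: 12.78
position: [0.6082, -0.2417, 0.2928]
ee_rot: [0.732, 0.682, -0.0, 0.0]
ft_force: [-1.3, -2.9, 1.8]
grip_width: 0.101
grasp_force: 31.2
```

Call:
move_arm --plan '[{"delta_pos": [0,0.002,-0.0004],"turn": [0,0,0],"fingers": 1},{"delta_pos": [0,0.002,-0.0004],"turn": [0,0,0],"fingers": 1}]'

```text
clock: 13.02
position: [0.6102, -0.2418, 0.2933]
ee_rot: [0.732, 0.682, -0.0, 0.0]
ft_force: [-1.1, -3.3, 0.0]
grip_width: 0.097
grasp_force: 31.0
```

```bash
python3 - <<'E'
from h import *
o=get_obs(); print(o["position"],o["ft_force"],rt(1.32),lidangle())
c=camera("scene"); save(c,"s5"); cv2.imwrite("pics/s5c.png",cv2.resize(c["color"][20:240,260:460,::-1],None,fx=2.7,fy=2.7,interpolation=cv2.INTER_CUBIC))
E
```

```text
[ 0.6102 -0.2418  0.2933] [-1.057  -3.2926  0.0008] {'F_r': np.float64(-0.1870233470455175), 'F_t': np.float64(0.8033050232750625), 'rad': np.float64(0.22333493497315215), 'th': np.float64(1.3567857064345443)} (np.int64(172), np.float64(1.3948774364612555))
```

View pics/s5c.png

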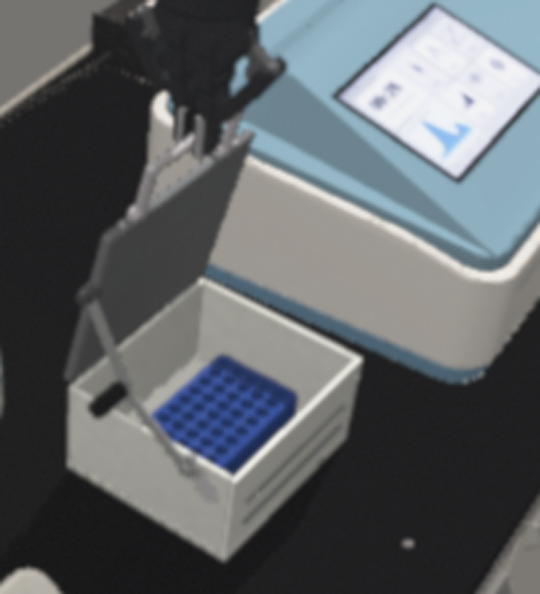

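The gripper holds the bar at (190,135). The stay runs nearly straight from (90,295) to (190,465), with the black knuckle at (107,400). The stop is near, so I continue in fine steps.

Call:
move_arm --plan '[{"delta_pos": [-0.0004,0.0016,-0.0002],"turn": [0,0,0],"fingers": 1},{"delta_pos": [-0.0004,0.0016,-0.0002],"turn": [0,0,0],"fingers": 1}]'

```text
clock: 13.38
position: [0.6117, -0.2419, 0.2936]
ee_rot: [0.731, 0.682, -0.0, -0.0]
ft_force: [-2.5, -3.9, -1.0]
grip_width: 0.103
grasp_force: 31.0
```

Call:
move_arm --plan '[{"delta_pos": [-0.0002,0.0016,-0.0002],"turn": [0,0,0],"fingers": 1},{"delta_pos": [-0.0002,0.0016,-0.0002],"turn": [0,0,0],"fingers": 1}]'

```text
clock: 13.62
position: [0.6134, -0.2421, 0.2939]
ee_rot: [0.731, 0.682, 0.0, -0.0]
ft_force: [-1.2, -1.5, -0.5]
grip_width: 0.099
grasp_force: 31.0
```

Call:
move_arm --plan '[{"delta_pos": [0,0.0016,-0.0002],"turn": [0,0,0],"fingers": 1},{"delta_pos": [0,0.0016,-0.0002],"turn": [0,0,0],"fingers": 1}]'

```text
clock: 13.88
position: [0.615, -0.2422, 0.2941]
ee_rot: [0.731, 0.682, 0.0, -0.0]
ft_force: [-0.7, -1.7, -0.5]
grip_width: 0.103
grasp_force: 31.0
```

Call:
move_arm --plan '[{"delta_pos": [-0.0002,0.0016,-0.0002],"turn": [0,0,0],"fingers": 1},{"delta_pos": [-0.0002,0.0016,-0.0002],"turn": [0,0,0],"fingers": 1}]'

```text
clock: 14.12
position: [0.6166, -0.2423, 0.2944]
ee_rot: [0.731, 0.682, 0.0, 0.0]
ft_force: [-2.0, -0.8, 0.7]
grip_width: 0.102
grasp_force: 31.1
```

Call:
move_arm --plan '[{"delta_pos": [0,0.0016,-0.0002],"turn": [0,0,0],"fingers": 1},{"delta_pos": [0,0.0016,-0.0002],"turn": [0,0,0],"fingers": 1}]'

```text
clock: 14.38
position: [0.6185, -0.2424, 0.2949]
ee_rot: [0.731, 0.682, 0.0, 0.0]
ft_force: [-1.0, 1.2, 2.8]
grip_width: 0.099
grasp_force: 31.2
```

Call:
move_arm --plan '[{"delta_pos": [0,0.0016,-0.0002],"turn": [0,0,0],"fingers": 1},{"delta_pos": [0,0.0016,-0.0002],"turn": [0,0,0],"fingers": 1}]'

```text
clock: 14.62
position: [0.6199, -0.2426, 0.2951]
ee_rot: [0.731, 0.682, 0.0, 0.0]
ft_force: [-0.7, 2.1, 4.5]
grip_width: 0.098
grasp_force: 31.3
```

Call:
move_arm --plan '[{"delta_pos": [0,0.0016,-0.0004],"turn": [0,0,0],"fingers": 1},{"delta_pos": [0,0.0016,-0.0004],"turn": [0,0,0],"fingers": 1}]'

```text
clock: 14.88
position: [0.6209, -0.2427, 0.2953]
ee_rot: [0.731, 0.682, -0.0, -0.0]
ft_force: [-4.4, 2.6, 4.8]
grip_width: 0.101
grasp_force: 31.4
```

Call:
move_arm --plan '[{"delta_pos": [0.0002,0.0016,-0.0003],"turn": [0,0,0],"fingers": 1},{"delta_pos": [0.0002,0.0016,-0.0003],"turn": [0,0,0],"fingers": 1}]'

```text
clock: 15.12
position: [0.6222, -0.2427, 0.2954]
ee_rot: [0.731, 0.682, -0.0, -0.001]
ft_force: [-5.8, 3.3, 4.7]
grip_width: 0.099
grasp_force: 31.4
```

```bash
python3 - <<'E'
from h import *
o=get_obs(); print(o["position"],o["ft_force"],rt(1.38),lidangle())
c=camera("scene"); P=pts(c); I=c["color"].astype(int); d=P-org; a=d@ex; b=d@ey; z=P[...,2]
# stay outline: outside left wall
k=(b>.098)&(b<.145)&(z>.05)&(z<.30)&(a>-.1)&(a<.12)
dark=k&(I.max(2)<50)
print("knuckle",dark.sum(),np.median(a[dark]),np.median(b[dark]),np.median(z[dark]))
s=k&~dark&(b<.115)
for lo in np.arange(.08,.25,.01):
    q=s&(z>=lo)&(z<lo+.01)
    if q.sum()>2: print(round(lo+.005,3),q.sum(),np.round(np.median(a[q])*1000,1))
E
```

```text
[ 0.6222 -0.2427  0.2954] [-5.7751  3.3032  4.6777] {'F_r': np.float64(-5.612661227177724), 'F_t': np.float64(5.126046263803904), 'rad': np.float64(0.22346516113520587), 'th': np.float64(1.411564698216032)} (np.int64(249), np.float64(1.4454089662350584))
knuckle 73 0.005686827064868391 0.12432856918989138 0.16296319750460356
0.085 8 -55.1
0.095 26 -47.0
0.105 35 -41.3
0.115 24 -29.8
0.125 26 -21.7
0.135 26 -14.2
0.145 25 -4.4
0.155 16 1.5
0.165 38 12.5
0.175 27 24.6
0.185 27 34.3
0.195 25 44.7
0.205 25 52.0
0.215 28 62.3
0.225 27 66.1
```

The stop is felt: the force is climbing at about 1.5 N per step, and the stay is straight. I push on to about 10 N.

Call:
move_arm --plan '[{"delta_pos": [0.0003,0.0016,-0.0005],"turn": [0,0,0],"fingers": 1},{"delta_pos": [0.0003,0.0016,-0.0005],"turn": [0,0,0],"fingers": 1}]'

```text
clock: 15.48
position: [0.6233, -0.2428, 0.2956]
ee_rot: [0.731, 0.682, -0.001, -0.001]
ft_force: [-8.1, 2.6, 3.5]
grip_width: 0.104
grasp_force: 31.3
```

Call:
move_arm --plan '[{"delta_pos": [0.0002,0.0014,-0.0004],"turn": [0,0,0],"fingers": 1},{"delta_pos": [0.0002,0.0014,-0.0004],"turn": [0,0,0],"fingers": 1}]'

```text
clock: 15.72
position: [0.6244, -0.2429, 0.2959]
ee_rot: [0.732, 0.682, -0.001, -0.001]
ft_force: [-9.9, 2.3, 4.4]
grip_width: 0.101
grasp_force: 31.2
```

```bash
cat >> h.py <<'E'
def stay():
    c=camera("scene"); P=pts(c); I=c["color"].astype(int); d=P-org; a=d@ex; b=d@ey; z=P[...,2]
    dark=(b>.098)&(b<.145)&(z>.05)&(z<.30)&(a>-.1)&(a<.12)&(I.max(2)<50)
    return dark.sum(),np.median(a[dark]),np.median(b[dark]),np.median(z[dark])
E
python3 - <<'E'
from h import *
o=get_obs(); print(o["position"],o["ft_force"],rt(1.39),stay())
E
```

```text
[ 0.6244 -0.2429  0.2959] [-9.9111  2.2935  4.3873] {'F_r': np.float64(-5.911560140537689), 'F_t': np.float64(9.23270116472105), 'rad': np.float64(0.22363151637856907), 'th': np.float64(1.4215625462681403)} (np.int64(72), np.float64(0.006671501897133591), np.float64(0.1257519059577592), np.float64(0.16237229834572253))
```

Call:
move_arm --plan '[{"delta_pos": [0,0.0005,-0.0001],"turn": [0,0,0],"fingers": 1},{"delta_pos": [0,0.0005,-0.0001],"turn": [0,0,0],"fingers": 1},{"delta_pos": [0,0.0005,-0.0001],"turn": [0,0,0],"fingers": 1}]'

```text
clock: 16.15
position: [0.6246, -0.2429, 0.2959]
ee_rot: [0.732, 0.682, -0.001, -0.001]
ft_force: [-10.1, 2.0, 4.0]
grip_width: 0.103
grasp_force: 31.2
```

```bash
cat >> h.py <<'E'
def links():
    c=camera("scene"); P=pts(c); I=c["color"].astype(int); d=P-org; a=d@ex; b=d@ey; z=P[...,2]
    s=(b>.098)&(b<.113)&(a>-.1)&(a<.12)&(I.max(2)>50)
    kn=stay(); out=[]
    for lo,hi in((.102,kn[3]-.012),(kn[3]+.012,.215)):
        q=s&(z>lo)&(z<hi); p=np.c_[a[q],z[q]]; v=np.linalg.svd(p-p.mean(0),full_matrices=False)[2][0]; out.append((q.sum(),np.arctan(v[1]/v[0]),p.mean(0)))
    return kn,out
E
python3 - <<'E'
from h import *
o=get_obs(); print(o["ft_force"],rt(1.39)); print(links()); print(links())
E
```

```text
[-10.073    2.0475   3.9605] {'F_r': np.float64(-5.512781747341948), 'F_t': np.float64(9.44233266036577), 'rad': np.float64(0.22367363021222214), 'th': np.float64(1.422688035377589)}
((np.int64(72), np.float64(0.006606409941803557), np.float64(0.12656631205098953), np.float64(0.1622807900017394)), [(np.int64(131), np.float64(0.7771579691434484), array([-0.021 ,  0.1241])), (np.int64(105), np.float64(0.7672386707960871), array([0.0448, 0.1944]))])
((np.int64(74), np.float64(0.00734667827110019), np.float64(0.12443736922053993), np.float64(0.16176374831176799)), [(np.int64(130), np.float64(0.7755665267013955), array([-0.0209,  0.1246])), (np.int64(104), np.float64(0.7578024643371232), array([0.0443, 0.1936]))])
```

Call:
move_arm --plan '[{"delta_pos": [0,0.0012,-0.0005],"turn": [0,0,0],"fingers": 1},{"delta_pos": [0,0.0012,-0.0005],"turn": [0,0,0],"fingers": 1},{"delta_pos": [0,0.0012,-0.0005],"turn": [0,0,0],"fingers": 1},{"delta_pos": [0,0.0012,-0.0005],"turn": [0,0,0],"fingers": 1}]'

```text
clock: 16.85
position: [0.6255, -0.243, 0.296]
ee_rot: [0.732, 0.682, -0.002, -0.002]
ft_force: [-11.8, 2.2, 3.2]
grip_width: 0.096
grasp_force: 31.2
```

```bash
python3 - <<'E'
from h import *
o=get_obs(); print(o["ft_force"],rt(1.39)); print(links())
c=camera("scene"); save(c,"s6"); cv2.imwrite("pics/s6c.png",cv2.resize(c["color"][110:215,270:350,::-1],None,fx=5.7,fy=5.7,interpolation=cv2.INTER_CUBIC))
E
```

```text
[-11.765    2.2267   3.2037] {'F_r': np.float64(-5.032551650143606), 'F_t': np.float64(11.24049151281892), 'rad': np.float64(0.22366701968376804), 'th': np.float64(1.4265391895335768)}
((np.int64(74), np.float64(0.0071288909178582344), np.float64(0.12526928990362193), np.float64(0.16125469527597214)), [(np.int64(128), np.float64(0.7733715729137451), array([-0.0203,  0.1243])), (np.int64(101), np.float64(0.7729418521866499), array([0.0455, 0.1945]))])
```

View pics/s6c.png

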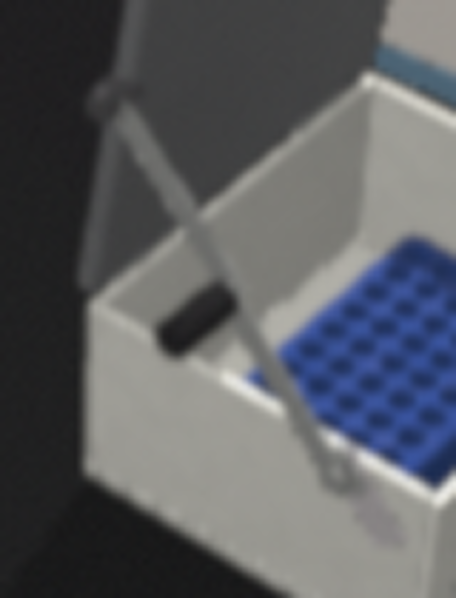

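The stay is straight: top eye (118,97), knuckle joint (238,300) and foot (338,470) are collinear. The tension is probably holding it there, so I ease off to let the spring carry it over.

Call:
move_arm --plan '[{"delta_pos": [0,-0.0013,0.0002],"turn": [0,0,0],"fingers": 1},{"delta_pos": [0,-0.0025,0.0004],"turn": [0,0,0],"fingers": 1},{"delta_pos": [0,-0.0025,0.0004],"turn": [0,0,0],"fingers": 1},{"delta_pos": [0,-0.0025,0.0004],"turn": [0,0,0],"fingers": 1},{"delta_pos": [0,-0.0025,0.0004],"turn": [0,0,0],"fingers": 1}]'

```text
clock: 17.62
position: [0.6238, -0.2429, 0.2958]
ee_rot: [0.732, 0.682, -0.001, -0.001]
ft_force: [-8.2, 1.3, 2.4]
grip_width: 0.098
grasp_force: 31.1
```

```bash
python3 - <<'E'
from h import *
o=get_obs(); print(o["ft_force"],rt(1.39)); print(links())
E
```

```text
[-8.2264  1.2682  2.3854] {'F_r': np.float64(-3.6592104812874875), 'F_t': np.float64(7.816889813326442), 'rad': np.float64(0.22365790981913422), 'th': np.float64(1.4186722555399411)}
((np.int64(73), np.float64(0.006774313490634235), np.float64(0.12591993963486275), np.float64(0.16222982186182172)), [(np.int64(131), np.float64(0.7571280007404112), array([-0.0218,  0.1239])), (np.int64(106), np.float64(0.7689246142441298), array([0.0442, 0.1942]))])
```

Call:
move_arm --plan '[{"delta_pos": [0,-0.001,0.0002],"turn": [0,0,0],"fingers": 1},{"delta_pos": [0,-0.0018,0.0003],"turn": [0,0,0],"fingers": 1},{"delta_pos": [0,-0.0018,0.0003],"turn": [0,0,0],"fingers": 1},{"delta_pos": [0,-0.0018,0.0003],"turn": [0,0,0],"fingers": 1}]'

```text
clock: 18.23
position: [0.6226, -0.2427, 0.2957]
ee_rot: [0.732, 0.682, -0.001, -0.001]
ft_force: [-4.9, 0.8, 0.3]
grip_width: 0.1
grasp_force: 31.0
```

```bash
python3 - <<'E'
from h import *
o=get_obs(); print(o["ft_force"],rt(1.39)); print(links())
E
```

```text
[-4.8507  0.7505  0.3133] {'F_r': np.float64(-1.0780344607280443), 'F_t': np.float64(4.7812253462081395), 'rad': np.float64(0.2236877417762992), 'th': np.float64(1.413297246361672)}
((np.int64(73), np.float64(0.005725536738526511), np.float64(0.1269416723968283), np.float64(0.16280878581125244)), [(np.int64(132), np.float64(0.7608262332255746), array([-0.0199,  0.125 ])), (np.int64(100), np.float64(0.7546726210582873), array([0.0436, 0.1946]))])
```

Call:
move_arm --plan '[{"delta_pos": [0,-0.001,0.0002],"turn": [0,0,0],"fingers": 1},{"delta_pos": [0,-0.001,0.0002],"turn": [0,0,0],"fingers": 1},{"delta_pos": [0,-0.001,0.0002],"turn": [0,0,0],"fingers": 1}]'

```text
clock: 18.7
position: [0.622, -0.2427, 0.2956]
ee_rot: [0.732, 0.682, -0.0, -0.0]
ft_force: [-3.2, -0.2, -1.7]
grip_width: 0.1
grasp_force: 30.7
```

```bash
python3 - <<'E'
from h import *
o=get_obs(); print(o["ft_force"],rt(1.39)); print(links())
E
```

```text
[-3.1973 -0.1865 -1.7235] {'F_r': np.float64(1.2029753727445904), 'F_t': np.float64(3.4078530496742343), 'rad': np.float64(0.22371503294756184), 'th': np.float64(1.41064958107359)}
((np.int64(72), np.float64(0.005307141789861292), np.float64(0.12583596952187026), np.float64(0.16349280060002547)), [(np.int64(131), np.float64(0.8092242652344285), array([-0.0215,  0.125 ])), (np.int64(106), np.float64(0.74206232242055), array([0.0428, 0.1945]))])
```

The knuckle is now drifting away from the hinge as the load comes off. I continue easing.

Call:
move_arm --plan '[{"delta_pos": [0,-0.0012,0.0003],"turn": [0,0,0],"fingers": 1},{"delta_pos": [0,-0.0012,0.0003],"turn": [0,0,0],"fingers": 1},{"delta_pos": [0,-0.0012,0.0003],"turn": [0,0,0],"fingers": 1}]'

```text
clock: 19.18
position: [0.6211, -0.2426, 0.2955]
ee_rot: [0.732, 0.682, -0.0, 0.0]
ft_force: [-0.4, -1.5, -4.2]
grip_width: 0.098
grasp_force: 30.4
```

```bash
python3 - <<'E'
from h import *
o=get_obs(); print(o["ft_force"],rt(1.39)); print(links())
E
```

```text
[-0.3633 -1.4699 -4.1885] {'F_r': np.float64(4.095649771867488), 'F_t': np.float64(0.9148964983696003), 'rad': np.float64(0.2237085398195903), 'th': np.float64(1.4064764423748999)}
((np.int64(73), np.float64(0.004247541441746669), np.float64(0.1252091419639667), np.float64(0.16454699844728424)), [(np.int64(131), np.float64(0.8188534489488202), array([-0.0221,  0.1258])), (np.int64(101), np.float64(0.7321958157871982), array([0.0432, 0.1957]))])
```

Call:
move_arm --plan '[{"delta_pos": [0,-0.0012,0.0003],"turn": [0,0,0],"fingers": 1},{"delta_pos": [0,-0.0012,0.0003],"turn": [0,0,0],"fingers": 1},{"delta_pos": [0,-0.0012,0.0003],"turn": [0,0,0],"fingers": 1}]'

```text
clock: 19.65
position: [0.6198, -0.2425, 0.2953]
ee_rot: [0.732, 0.682, -0.0, 0.0]
ft_force: [1.0, -3.6, -6.3]
grip_width: 0.102
grasp_force: 30.3
```

```bash
python3 - <<'E'
from h import *
o=get_obs(); print(o["ft_force"],rt(1.39)); print(links())
E
```

```text
[ 1.0437 -3.639  -6.3155] {'F_r': np.float64(6.440503783101392), 'F_t': np.float64(-0.28643286892075365), 'rad': np.float64(0.22372264738571207), 'th': np.float64(1.4007049420451132)}
((np.int64(73), np.float64(0.0016172530873324827), np.float64(0.12542913129738872), np.float64(0.16587326697758045)), [(np.int64(132), np.float64(0.8616496795380316), array([-0.0227,  0.1269])), (np.int64(102), np.float64(0.6976251039157881), array([0.042 , 0.1967]))])
```

It is passing over, with the bend now 0.16 of the 0.25 rad needed. One or two more small steps.

Call:
move_arm --plan '[{"delta_pos": [-0.0005,-0.001,0.0008],"turn": [0,0,0],"fingers": 1},{"delta_pos": [-0.0005,-0.0015,0.001],"turn": [0,0,0],"fingers": 1},{"delta_pos": [-0.0005,-0.0015,0.001],"turn": [0,0,0],"fingers": 1}]'

```text
clock: 20.12
position: [0.6185, -0.2424, 0.2951]
ee_rot: [0.731, 0.682, 0.0, 0.0]
ft_force: [-0.2, -0.2, 0.7]
grip_width: 0.102
grasp_force: 30.9
```

```bash
python3 - <<'E'
from h import *
o=get_obs(); print(o["ft_force"],rt(1.39)); print(links())
E
```

```text
[-0.228  -0.1583  0.7313] {'F_r': np.float64(-0.7561816532765416), 'F_t': np.float64(0.09878013405106015), 'rad': np.float64(0.22367001685702975), 'th': np.float64(1.39493315686046)}
((np.int64(74), np.float64(-0.00032197125130003644), np.float64(0.1262845320497075), np.float64(0.1682194413854186)), [(np.int64(122), np.float64(0.9277414837790411), array([-0.0231,  0.128 ])), (np.int64(98), np.float64(0.6865666679409039), array([0.0419, 0.1978]))])
```

The bend is 0.24 rad with no force at the bar, so the stay is locked. I release and rise.

Call:
move_arm --plan '[{"delta_pos": [0,0,0],"turn": [0,0,0],"fingers": 0.65},{"delta_pos": [0,0,0],"turn": [0,0,0],"fingers": 0.65},{"delta_pos": [0,0,0],"turn": [0,0,0],"fingers": 0.65},{"delta_pos": [0,0,0],"turn": [0,0,0],"fingers": 0.65},{"delta_pos": [0,0,-0.015],"turn": [0,0,0],"fingers": 0.65},{"delta_pos": [0,0,-0.04],"turn": [0,0,0],"fingers": 0.65},{"delta_pos": [0,0,-0.07],"turn": [0,0,0],"fingers": 0.65},{"delta_pos": [0,0,-0.07],"turn": [0,0,0],"fingers": 0.65}]'

```text
clock: 21.22
position: [0.6191, -0.2426, 0.3682]
ee_rot: [0.731, 0.682, 0.001, 0.002]
ft_force: [-1.4, 1.2, -1.6]
grip_width: 0.355
grasp_force: 0.0
```

```bash
python3 - <<'E'
from h import *
o=get_obs(); print(o["position"],o["ft_force"],o["joint_pos"]); print(links()); print(lidangle())
t=camera("top"); P=pts(t); d=P-org; a=d@ex; b=d@ey; z=P[...,2]; I=t["color"]
k=(b>.108)&(b<.145)&(z>.12)&(z<.25)&(a>-.06)&(a<.06); print("top knuckle",k.sum(),np.median(a[k]),np.median(b[k]),z[k].max(),b[k].min(),b[k].max(),np.percentile(a[k],[5,95]))
kb=(z>.27)&(z<.34)&(abs(b)<.05)&(a>-.02)&(a<.1)&(I.min(2)>130); print("bar",kb.sum(),np.median(a[kb]),np.percentile(z[kb],[50,95]),np.median(P[kb],0))
E
```

```text
[ 0.6191 -0.2426  0.3682] [-1.3571  1.1846 -1.5621] [ 0.6298  0.4443 -0.519   1.0472  0.2172  1.6942  0.1119]
((np.int64(72), np.float64(0.000466344316096242), np.float64(0.12564510452605276), np.float64(0.16812771133235738)), [(np.int64(126), np.float64(0.9004049029147368), array([-0.0237,  0.1275])), (np.int64(97), np.float64(0.6783924633509045), array([0.0411, 0.1976]))])
(np.int64(225), np.float64(1.428589854696908))
top knuckle 128 0.003224743478482027 0.12372734339820832 0.17270207227346487 0.10801509501410472 0.13930831396517054 [-0.003   0.0107]
bar 171 0.04763025608890508 [0.3206 0.3227] [ 0.6201 -0.2179  0.3206]
```

The lid stands with the stay alone holding it. The knuckle centre is at about (3, 122, 163) mm in the chest frame. I compute the push path with the tool tilted 45°.

```bash
python3 - <<'E'
from h import *
o=get_obs()
def W(a,b,z): return org+a*ex+b*ey+z*ez
for p,pi in((W(-.04,.03,.37),0.2),(W(-.1,.07,.34),.5),(W(-.1,.12,.28),.785),(W(-.0126-.035,.124,.1786+.035),.785),(W(-.0126,.124,.1786),.785)):
    print(*delta(p,tool(pi),o), p)
E
```

```text
[ 0.0301 -0.0875 -0.0061] [-0.201  -0.0001 -0.0002] [ 0.5329 -0.2066  0.37  ]
[ 0.0701 -0.1475  0.0239] [-0.501  -0.0001 -0.0002] [ 0.4758 -0.1625  0.34  ]
[ 0.12   -0.1474  0.0839] [-0.786  -0.0001 -0.0002] [ 0.4793 -0.1126  0.28  ]
[ 0.124  -0.095   0.1503] [-0.786  -0.0001 -0.0002] [ 0.5318 -0.1123  0.2136]
[ 0.124  -0.0599  0.1852] [-0.786  -0.0001 -0.0002] [ 0.5668 -0.1147  0.1786]
```

Call:
move_arm --plan '[{"delta_pos": [0.01,-0.045,-0.006],"turn": [-0.1,0,0],"fingers": 1},{"delta_pos": [0.03,-0.0875,-0.006],"turn": [-0.2,0,0],"fingers": 1},{"delta_pos": [0.05,-0.12,0.01],"turn": [-0.35,0,0],"fingers": 1},{"delta_pos": [0.07,-0.1475,0.024],"turn": [-0.5,0,0],"fingers": 1},{"delta_pos": [0.095,-0.1475,0.05],"turn": [-0.65,0,0],"fingers": 1},{"delta_pos": [0.12,-0.1475,0.084],"turn": [-0.786,0,0],"fingers": 1},{"delta_pos": [0.122,-0.12,0.12],"turn": [-0.786,0,0],"fingers": 1},{"delta_pos": [0.124,-0.095,0.15],"turn": [-0.786,0,0],"fingers": 1},{"delta_pos": [0.124,-0.095,0.15],"turn": [-0.786,0,0],"fingers": 1},{"delta_pos": [0.124,-0.095,0.15],"turn": [-0.786,0,0],"fingers": 1}]'

```text
clock: 22.68
position: [0.532, -0.1125, 0.2147]
ee_rot: [0.676, 0.63, 0.261, 0.28]
ft_force: [-0.5, -0.0, -0.2]
grip_width: -0.002
grasp_force: 0.0
```

```bash
python3 - <<'E'
from h import *
o=get_obs(); p=np.array(o["position"]); w=p-org; print("chest",w@ex,w@ey,w[2],o["ft_force"],o["grip_width"],o["joint_pos"])
c=camera("scene"); P=pts(c); save(c,"s7"); z=P[...,2]
zt=R.from_quat(o["ee_rot"]).as_matrix(); q=(P-p)@zt  # tool coords
k=(abs(q[...,0])<.03)&(abs(q[...,1])<.03)&(q[...,2]>-.08)&(q[...,2]<.02)
print("tip",k.sum(),np.percentile(q[k][:,2],[90,95,99,100])); e=k&(q[...,2]>np.percentile(q[k][:,2],80)); print(np.median(q[e],0),q[e].min(0),q[e].max(0))
print(stay(),o["clock"])
cv2.imwrite("pics/s7c.png",cv2.resize(c["color"][70:230,260:400,::-1],None,fx=3.7,fy=3.7,interpolation=cv2.INTER_CUBIC))
E
```

```text
chest -0.047415231455314545 0.12376763942598534 0.21473937880901767 [-0.5325 -0.0497 -0.246 ] -0.0018461070245491234 [ 0.597  -0.3142 -0.3623  2.3415 -0.6075  0.3654  0.6258]
tip 490 [-0.0256 -0.0205 -0.016  -0.0099]
[ 0.0087  0.0041 -0.0255] [-0.0079 -0.0123 -0.0343] [ 0.0135  0.0154 -0.0099]
(np.int64(339), np.float64(-0.0780490445216758), np.float64(0.13393216713932315), np.float64(0.2650472492290012)) 22.675
```

View pics/s7c.png

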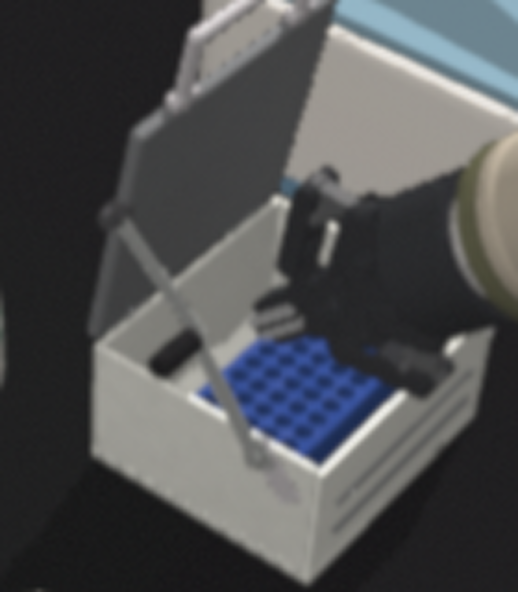

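The closed tips at (265,315) are aimed down toward the hinge. The stay bends forward at (205,345), locked, with the knuckle at (170,355). I advance along the tool axis.

Call:
move_arm --plan '[{"delta_pos": [0,0,0.02],"turn": [0,0,0],"fingers": 1},{"delta_pos": [0,0,0.045],"turn": [0,0,0],"fingers": 1},{"delta_pos": [0,0,0.06],"turn": [0,0,0],"fingers": 1},{"delta_pos": [0,0,0.068],"turn": [0,0,0],"fingers": 1},{"delta_pos": [0,0,0.068],"turn": [0,0,0],"fingers": 1}]'

```text
clock: 23.4
position: [0.5802, -0.116, 0.1668]
ee_rot: [0.676, 0.63, 0.261, 0.28]
ft_force: [-0.8, -0.5, 0.3]
grip_width: 0.001
grasp_force: 0.0
```

Call:
move_arm --plan '[{"delta_pos": [0,0,0.003],"turn": [0,0,0],"fingers": 1},{"delta_pos": [0,0,0.006],"turn": [0,0,0],"fingers": 1},{"delta_pos": [0,0,0.006],"turn": [0,0,0],"fingers": 1}]'

```text
clock: 23.78
position: [0.5845, -0.116, 0.1622]
ee_rot: [0.676, 0.63, 0.261, 0.28]
ft_force: [0.5, 0.1, 0.1]
grip_width: -0.001
grasp_force: 0.0
```

Call:
move_arm --plan '[{"delta_pos": [0,0,0.003],"turn": [0,0,0],"fingers": 1},{"delta_pos": [0,0,0.006],"turn": [0,0,0],"fingers": 1},{"delta_pos": [0,0,0.006],"turn": [0,0,0],"fingers": 1}]'

```text
clock: 24.15
position: [0.5889, -0.1163, 0.1579]
ee_rot: [0.676, 0.63, 0.261, 0.28]
ft_force: [-0.6, 0.2, 1.4]
grip_width: 0.001
grasp_force: 0.6
```

```bash
python3 - <<'E'
from h import *
o=get_obs(); p=np.array(o["position"]); w=p-org; print("chest",w@ex,w@ey,w[2],o["ft_force"],o["torque"])
c=camera("scene"); P=pts(c); d=P-org; a=d@ex;b=d@ey;z=P[...,2]
k=(b>.11)&(b<.15)&(a>-.03)&(a<.05)&(z>.12)&(z<.19)&(c["color"].max(2)<50); print(k.sum(),np.median(a[k]),np.median(b[k]),np.median(z[k]),np.percentile(a[k],[5,95]),np.percentile(z[k],[5,95]))
E
```

```text
chest 0.009581874574863026 0.12393183587743528 0.1578615247609931 [-0.561   0.1567  1.4483] [-0.0408  0.5202 -0.0168]
22 0.0036572642293116143 0.13616684895812364 0.1648542936959238 [-0.0047  0.0082] [0.1603 0.188 ]
```

Contact seems to be just starting. I push on along 45°.

Call:
move_arm --plan '[{"delta_pos": [0,0,0.003],"turn": [0,0,0],"fingers": 1},{"delta_pos": [0,0,0.006],"turn": [0,0,0],"fingers": 1},{"delta_pos": [0,0,0.006],"turn": [0,0,0],"fingers": 1}]'

```text
clock: 24.58
position: [0.5928, -0.1165, 0.1532]
ee_rot: [0.676, 0.63, 0.261, 0.28]
ft_force: [-0.7, 0.4, 1.1]
grip_width: -0.0
grasp_force: 0.3
```

Call:
move_arm --plan '[{"delta_pos": [0,0,0.003],"turn": [0,0,0],"fingers": 1},{"delta_pos": [0,0,0.006],"turn": [0,0,0],"fingers": 1},{"delta_pos": [0,0,0.006],"turn": [0,0,0],"fingers": 1}]'

```text
clock: 24.95
position: [0.5973, -0.1169, 0.1493]
ee_rot: [0.676, 0.63, 0.261, 0.28]
ft_force: [0.1, 0.6, 1.1]
grip_width: 0.002
grasp_force: 0.5
```

Call:
move_arm --plan '[{"delta_pos": [0,0,0.003],"turn": [0,0,0],"fingers": 1},{"delta_pos": [0,0,0.006],"turn": [0,0,0],"fingers": 1},{"delta_pos": [0,0,0.006],"turn": [0,0,0],"fingers": 1}]'

```text
clock: 25.32
position: [0.6015, -0.1172, 0.145]
ee_rot: [0.676, 0.63, 0.261, 0.28]
ft_force: [-0.2, -0.1, 0.7]
grip_width: 0.003
grasp_force: 0.5
```

```bash
cat >> h.py <<'E'
def kn():
    o=get_obs(); p=np.array(o["position"]); w=p-org; print("tcp",w@ex,w@ey,w[2],o["ft_force"])
    c=camera("scene"); P=pts(c); d=P-org; a=d@ex;b=d@ey;z=P[...,2]
    k=(b>.132)&(b<.15)&(a>-.03)&(a<.07)&(z>.09)&(z<.19)&(c["color"].max(2)<50); print(k.sum(),np.median(a[k]),np.median(b[k]),np.median(z[k]),np.percentile(a[k],[5,95]),np.percentile(z[k],[5,95]))
E
python3 - <<'E'
from h import *
kn(); print(lidangle())
E
```

```text
tcp 0.0222162942798378 0.12393341401286498 0.1449982987453639 [-0.2387 -0.1233  0.6982]
48 -0.007191867787719113 0.13585727875884862 0.18050112578026942 [-0.0281  0.0216] [0.1472 0.188 ]
(np.int64(215), np.float64(1.2648663012266688))
```

```bash
cat >> h.py <<'E'
def kn():
    o=get_obs(); p=np.array(o["position"]); w=p-org; print("tcp",w@ex,w@ey,w[2],o["ft_force"])
    c=camera("scene"); P=pts(c); d=P-org; a=d@ex;b=d@ey;z=P[...,2]; I=c["color"].astype(int)
    q=(P-p)@R.from_quat(o["ee_rot"]).as_matrix()
    k=(b>.106)&(b<.15)&(a>-.05)&(a<.09)&(z>.09)&(z<.19)&(q[...,2]>-.009)&(I.max(2)<50); print("pin",k.sum(),np.median(a[k]),np.median(b[k]),np.median(z[k]),np.median(q[k],0))
    s=(b>.098)&(b<.113)&(I.max(2)>50)&(I.max(2)<150)
    for lo in np.arange(.095,.22,.01):
        m=s&(z>=lo)&(z<lo+.01)&(a>-.06)&(a<.085)
        if m.sum()>4: print(round(lo+.005,3),m.sum(),(np.median(a[m])*1000).round(1),end=" | ")
    return c
E
python3 - <<'E'
from h import *
c=kn(); save(c,"s8"); cv2.imwrite("pics/s8c.png",cv2.resize(c["color"][90:230,260:380,::-1],None,fx=4.2,fy=4.2,interpolation=cv2.INTER_CUBIC))
E
```

```text
tcp 0.022073005484600068 0.12392982552823971 0.1450532872756286 [-0.128   0.2979  0.6323]
pin 12 0.018890552972657446 0.1379054607455561 0.14997151972948047 [ 0.014   0.0014 -0.0072]
0.1 42 -43.8 | 0.11 26 -30.2 | 0.12 29 -18.7 | 0.13 23 -6.1 | 0.16 11 30.7 | 0.17 14 35.1 | 0.18 24 38.5 | 0.19 21 45.2 | 0.2 25 51.3 | 0.21 17 56.6 | 0.22 34 62.0 |
```

View pics/s8c.png

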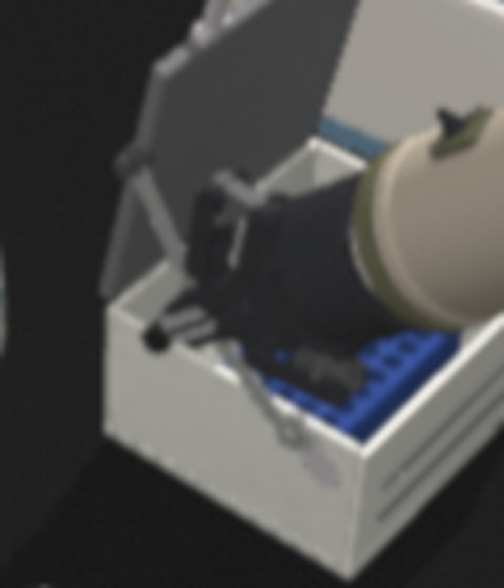

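The tips press the knuckle at (160,335), and the stay is already folded toward the hinge by about 0.4 rad past straight. I push 12 mm further to be sure.

Call:
move_arm --plan '[{"delta_pos": [0,0,0.003],"turn": [0,0,0],"fingers": 1},{"delta_pos": [0,0,0.006],"turn": [0,0,0],"fingers": 1},{"delta_pos": [0,0,0.009],"turn": [0,0,0],"fingers": 1},{"delta_pos": [0,0,0.012],"turn": [0,0,0],"fingers": 1},{"delta_pos": [0,0,0.012],"turn": [0,0,0],"fingers": 1},{"delta_pos": [0,0,0.012],"turn": [0,0,0],"fingers": 1}]'

```text
clock: 26.22
position: [0.6102, -0.1177, 0.137]
ee_rot: [0.676, 0.63, 0.261, 0.28]
ft_force: [0.1, 1.0, 0.4]
grip_width: -0.001
grasp_force: 0.0
```

```bash
python3 - <<'E'
from h import *
kn(); print(lidangle())
E
```

```text
tcp 0.030903623510188587 0.12399009202785519 0.1369753311269179 [0.1371 1.0044 0.3865]
pin 12 0.025708562686608562 0.13665522776202393 0.13963272807946508 [ 0.0127 -0.0019 -0.0058]
0.1 46 -42.1 | 0.11 31 -21.6 | 0.12 24 -2.9 | 0.13 9 4.3 | 0.17 9 41.6 | 0.18 14 42.5 | 0.19 20 44.5 | 0.2 18 46.6 | 0.21 21 49.8 | 0.22 30 51.6 | (np.int64(142), np.float64(0.4208257853550138))
```

The bend is now about 0.87 rad, well broken. I retract and measure the lid and bar.

Call:
move_arm --plan '[{"delta_pos": [0,0,-0.015],"turn": [0,0,0],"fingers": 1},{"delta_pos": [0,0,-0.05],"turn": [0,0,0],"fingers": 1},{"delta_pos": [0,0,-0.1],"turn": [0,0,0],"fingers": 1},{"delta_pos": [0,0,-0.115],"turn": [0,0,0],"fingers": 0.65},{"delta_pos": [0,0,-0.115],"turn": [0,0,0],"fingers": 0.65}]'

```text
clock: 26.95
position: [0.5289, -0.1125, 0.2196]
ee_rot: [0.675, 0.63, 0.261, 0.282]
ft_force: [0.7, 0.3, -0.7]
grip_width: 0.348
grasp_force: 0.0
```

```bash
cat >> h.py <<'E'
def barpos():
    r=[]
    for n in("top","scene"):
        t=camera(n); P=pts(t); d=P-org; a=d@ex; b=d@ey; z=P[...,2]; I=t["color"]
        kb=(z>.24)&(z<.34)&(abs(b)<.05)&(a>-.04)&(a<.1)&(I.min(2)>115)
        q=np.c_[a[kb],z[kb]]; print(n,kb.sum(),np.median(q,0),np.percentile(q[:,1],[5,95]),np.percentile(q[:,0],[5,95]))
E
python3 - <<'E'
from h import *
kn(); print(lidangle()); barpos(); o=get_obs(); print(o["position"],o["clock"])
def W(a,b,z): return org+a*ex+b*ey+z*ez
for p,pi in((W(-.1,.12,.28),.6),(W(-.1,.07,.35),.4),(W(-.05,.03,.39),.2),(W(.02,0,.39),0)): print(*delta(p,tool(pi),o))
E
```

```text
tcp -0.05054356070785119 0.12359548356790562 0.2195724294462991 [ 0.6926  0.2643 -0.7081]
pin 68 0.022859022561403618 0.12352088885466525 0.14238545386030071 [ 0.0001 -0.0028  0.1069]
0.1 47 -43.0 | 0.11 34 -20.7 | 0.12 37 -4.8 | 0.13 32 10.3 | 0.14 27 22.0 | 0.15 19 29.3 | 0.16 21 34.5 | 0.17 18 38.9 | 0.18 20 40.9 | 0.19 18 45.0 | 0.2 21 45.6 | 0.21 19 49.2 | 0.22 31 51.3 | (np.int64(127), np.float64(1.2224601582560894))
top 380 [0.0254 0.3153] [0.2479 0.3181] [0.0214 0.0513]
scene 284 [0.025  0.3145] [0.2688 0.319 ] [0.0195 0.0405]
[ 0.5288 -0.1118  0.217 ] 27.15
[-0.0042  0.0096 -0.0795] [ 0.1848 -0.0006 -0.0001]
[-0.0541  0.0591 -0.129 ] [ 0.3848 -0.0006 -0.    ]
[-0.0941  0.1227 -0.122 ] [ 0.5848 -0.0006  0.    ]
[-0.1242  0.1722 -0.0726] [ 0.7848 -0.0006  0.0001]
```

The stay stays broken, and the lid holds itself at about 1.28 rad with the bar centre at (24, 0, 309) mm. I go back over the bar.

Call:
move_arm --plan '[{"delta_pos": [-0.002,0.005,-0.04],"turn": [0.09,0,0],"fingers": 0.65},{"delta_pos": [-0.004,0.0096,-0.0795],"turn": [0.185,0,0],"fingers": 0.65},{"delta_pos": [-0.03,0.034,-0.105],"turn": [0.285,0,0],"fingers": 0.65},{"delta_pos": [-0.054,0.059,-0.129],"turn": [0.385,0,0],"fingers": 0.65},{"delta_pos": [-0.075,0.09,-0.126],"turn": [0.485,0,0],"fingers": 0.65},{"delta_pos": [-0.094,0.1227,-0.122],"turn": [0.585,0,0],"fingers": 0.65},{"delta_pos": [-0.11,0.148,-0.098],"turn": [0.685,0,0],"fingers": 0.65},{"delta_pos": [-0.124,0.1754,-0.0694],"turn": [0.785,0,0],"fingers": 0.65},{"delta_pos": [-0.124,0.1754,-0.0694],"turn": [0.785,0,0],"fingers": 0.65},{"delta_pos": [-0.124,0.1754,-0.0694],"turn": [0.785,0,0],"fingers": 0.65}]'

```text
clock: 28.4
position: [0.5955, -0.2405, 0.3892]
ee_rot: [0.731, 0.682, 0.001, -0.001]
ft_force: [-0.8, 0.1, 0.8]
grip_width: 0.352
grasp_force: 0.0
```

```bash
python3 - <<'E'
from h import *
o=get_obs(); w=o["position"]-org; print(w@ex,w@ey,w[2],o["ft_force"],o["joint_pos"]); barpos()
print(*delta(org+.0245*ex+.283*ez,tool(0),o))
E
```

```text
0.024825982702260385 0.0004845686899658963 0.38923043571437177 [-0.8338  0.1108  0.8346] [ 0.6697  0.402  -0.5466  1.0635  0.205   1.7271  0.1227]
top 249 [0.0252 0.3152] [0.2466 0.3179] [0.0214 0.0519]
scene 281 [0.0245 0.3146] [0.2689 0.319 ] [0.0193 0.04  ]
[-0.0007 -0.0003  0.1062] [-0.0005 -0.0024  0.0011]
```

Call:
move_arm --plan '[{"delta_pos": [-0.0005,0,0.03],"turn": [0,0,0],"fingers": 0.65},{"delta_pos": [-0.0005,0,0.06],"turn": [0,0,0],"fingers": 0.65},{"delta_pos": [-0.0005,0,0.08],"turn": [0,0,0],"fingers": 0.65},{"delta_pos": [-0.0005,0,0.095],"turn": [0,0,0],"fingers": 0.65},{"delta_pos": [-0.0005,0,0.106],"turn": [0,0,0],"fingers": 0.65},{"delta_pos": [-0.0005,0,0.106],"turn": [0,0,0],"fingers": 0.65}]'

```text
clock: 29.25
position: [0.5944, -0.2415, 0.2852]
ee_rot: [0.731, 0.682, 0.0, 0.001]
ft_force: [0.0, -0.0, 0.4]
grip_width: 0.345
grasp_force: 0.0
```

Call:
move_arm --plan '[{"delta_pos": [0,0,0],"turn": [0,0,0],"fingers": 1},{"delta_pos": [0,0,0],"turn": [0,0,0],"fingers": 1},{"delta_pos": [0,0,0],"turn": [0,0,0],"fingers": 1},{"delta_pos": [0,0,0],"turn": [0,0,0],"fingers": 1},{"delta_pos": [0,0,0],"turn": [0,0,0],"fingers": 1}]' --force 30

```text
clock: 29.88
position: [0.5951, -0.2415, 0.286]
ee_rot: [0.731, 0.682, 0.001, 0.001]
ft_force: [-0.9, -0.3, 6.1]
grip_width: 0.102
grasp_force: 29.5
```

```bash
python3 - <<'E'
from h import *
o=get_obs(); w=o["position"]-org; print(w@ex,w@ey,w[2],o["ft_force"],rt(1.277)); barpos()
t0=1.275
arc(np.r_[np.arange(1.25,-.01,-.05),-.01],None,t0)
E
```

```text
0.024477871809623887 -0.0005566676283853039 0.2860176684672528 [-0.867  -0.2536  6.0965] {'F_r': np.float64(-6.100957163313604), 'F_t': np.float64(-0.8144571769105771), 'rad': np.float64(0.21968224091591923), 'th': np.float64(1.282865598811191)}
top 146 [0.0251 0.3151] [0.2467 0.3178] [0.0209 0.0512]
scene 145 [0.0268 0.3123] [0.2682 0.3185] [0.019  0.0406]
1.25 [ 0.     -0.0052  0.0015]
1.2 [-0.     -0.0154  0.0049]
1.15 [ 0.     -0.0254  0.0088]
1.1 [ 0.     -0.0352  0.0132]
1.05 [-0.     -0.0448  0.0181]
1.0 [-0.     -0.0541  0.0235]
0.95 [-0.     -0.0631  0.0293]
0.9 [ 0.     -0.0718  0.0356]
0.85 [ 0.     -0.0802  0.0423]
0.8 [-0.     -0.0883  0.0494]
0.75 [-0.     -0.096   0.0569]
0.7 [ 0.     -0.1033  0.0648]
0.65 [-0.     -0.1102  0.073 ]
0.6 [-0.     -0.1167  0.0816]
0.55 [-0.     -0.1228  0.0905]
0.5 [-0.     -0.1284  0.0997]
0.45 [ 0.     -0.1335  0.1091]
0.4 [ 0.     -0.1382  0.1188]
0.35 [ 0.     -0.1424  0.1287]
0.3 [ 0.     -0.146   0.1388]
0.25 [ 0.     -0.1492  0.1491]
0.2 [-0.     -0.1518  0.1595]
0.15 [ 0.     -0.1539  0.17  ]
0.1 [-0.     -0.1555  0.1807]
0.05 [ 0.     -0.1566  0.1914]
-0.0 [ 0.     -0.1571  0.2021]
-0.01 [-0.     -0.1571  0.2043]
```

The bar is held again. I lower along the arc in segments, first relieving the radial push.

Call:
move_arm --plan '[{"delta_pos": [0,0,-0.001],"turn": [0,0,0],"fingers": 1},{"delta_pos": [0,-0.0052,0.0005],"turn": [0,0,0],"fingers": 1},{"delta_pos": [0,-0.0103,0.0022],"turn": [0,0,0],"fingers": 1},{"delta_pos": [0,-0.0154,0.0039],"turn": [0,0,0],"fingers": 1},{"delta_pos": [0,-0.0204,0.0058],"turn": [0,0,0],"fingers": 1},{"delta_pos": [0,-0.0254,0.0078],"turn": [0,0,0],"fingers": 1},{"delta_pos": [0,-0.0303,0.01],"turn": [0,0,0],"fingers": 1},{"delta_pos": [0,-0.0352,0.0122],"turn": [0,0,0],"fingers": 1},{"delta_pos": [0,-0.0448,0.0171],"turn": [0,0,0],"fingers": 1},{"delta_pos": [0,-0.0541,0.0225],"turn": [0,0,0],"fingers": 1},{"delta_pos": [0,-0.0541,0.0225],"turn": [0,0,0],"fingers": 1}]'

```text
clock: 31.35
position: [0.5393, -0.2375, 0.2616]
ee_rot: [0.732, 0.682, -0.0, -0.001]
ft_force: [-1.6, 1.6, -1.9]
grip_width: 0.102
grasp_force: 30.0
```

```bash
python3 - <<'E'
from h import *
o=get_obs(); w=o["position"]-org; print(w@ex,w@ey,w[2],o["ft_force"],rt(1.0),o["grip_width"])
kn(); print(lidangle())
arc(np.arange(1,.39,-.05),None,1.0)
E
```

```text
-0.031445584066999474 -0.00042894198996044534 0.26156781491145675 [-1.5854  1.5877 -1.8921] {'F_r': np.float64(0.7338812406083359), 'F_t': np.float64(2.4300911663926312), 'rad': np.float64(0.2192067191829693), 'th': np.float64(1.0038370500642668)} 0.10206401317653029
tcp -0.031445584066999474 -0.00042894198996044534 0.26156781491145675 [-1.5854  1.5877 -1.8921]
pin 62 0.030486842530705736 0.12629518587059302 0.1265508910899832 [0.1267 0.0621 0.135 ]
0.1 66 -37.8 | 0.11 63 -6.7 | 0.12 39 21.1 | 0.13 26 33.3 | 0.14 17 30.8 | 0.15 17 29.3 | 0.16 16 29.8 | 0.17 17 27.6 | 0.18 17 25.1 | 0.19 12 23.9 | 0.2 18 21.2 | 0.21 29 21.8 | (np.int64(499), np.float64(0.9731452871280735))
1.0 [0. 0. 0.]
0.95 [ 0.     -0.009   0.0058]
0.9 [ 0.     -0.0178  0.0121]
0.85 [ 0.     -0.0262  0.0188]
0.8 [ 0.     -0.0342  0.0259]
0.75 [-0.     -0.0419  0.0334]
0.7 [-0.     -0.0493  0.0413]
0.65 [ 0.     -0.0562  0.0495]
0.6 [-0.     -0.0627  0.0581]
0.55 [ 0.     -0.0687  0.067 ]
0.5 [ 0.     -0.0743  0.0762]
0.45 [ 0.     -0.0795  0.0856]
0.4 [ 0.     -0.0841  0.0953]
```

Call:
move_arm --plan '[{"delta_pos": [0,-0.009,0.0058],"turn": [0,0,0],"fingers": 1},{"delta_pos": [0,-0.0178,0.0121],"turn": [0,0,0],"fingers": 1},{"delta_pos": [0,-0.0262,0.0188],"turn": [0,0,0],"fingers": 1},{"delta_pos": [0,-0.0342,0.0259],"turn": [0,0,0],"fingers": 1},{"delta_pos": [0,-0.0419,0.0334],"turn": [0,0,0],"fingers": 1},{"delta_pos": [0,-0.0493,0.0413],"turn": [0,0,0],"fingers": 1},{"delta_pos": [0,-0.0562,0.0495],"turn": [0,0,0],"fingers": 1},{"delta_pos": [0,-0.0627,0.0581],"turn": [0,0,0],"fingers": 1},{"delta_pos": [0,-0.0687,0.067],"turn": [0,0,0],"fingers": 1},{"delta_pos": [0,-0.0743,0.0762],"turn": [0,0,0],"fingers": 1},{"delta_pos": [0,-0.0743,0.0762],"turn": [0,0,0],"fingers": 1}]'

```text
clock: 32.83
position: [0.4658, -0.2324, 0.1851]
ee_rot: [0.732, 0.682, -0.0, -0.0]
ft_force: [-2.4, 2.6, -2.0]
grip_width: 0.103
grasp_force: 30.2
```

```bash
python3 - <<'E'
from h import *
o=get_obs(); w=o["position"]-org; print(w@ex,w@ey,w[2],o["ft_force"],rt(.5),o["grip_width"],lidangle())
arc([.45,.4,.35,.3,.25,.2,.15,.125,.1,.075,.05,.025,0],None,.5)
E
```

```text
-0.10510291758422843 -0.0004672796339413244 0.1850759257188069 [-2.4235  2.5888 -2.    ] {'F_r': np.float64(-1.2519354893081274), 'F_t': np.float64(3.0304348161823804), 'rad': np.float64(0.2175898964630952), 'th': np.float64(0.5127463048605282)} 0.10284704203671308 (np.int64(871), np.float64(0.4848912237654807))
0.45 [-0.     -0.0051  0.0094]
0.4 [ 0.     -0.0098  0.0191]
0.35 [-0.    -0.014  0.029]
0.3 [ 0.     -0.0176  0.0392]
0.25 [-0.     -0.0208  0.0494]
0.2 [-0.     -0.0234  0.0599]
0.15 [-0.     -0.0256  0.0704]
0.125 [ 0.     -0.0264  0.0757]
0.1 [-0.     -0.0271  0.081 ]
0.075 [-0.     -0.0277  0.0864]
0.05 [ 0.     -0.0282  0.0917]
0.025 [-0.     -0.0285  0.0971]
0 [ 0.     -0.0287  0.1025]
```

Call:
move_arm --plan '[{"delta_pos": [0,-0.0055,0.0094],"turn": [0,0,0],"fingers": 1},{"delta_pos": [0,-0.0103,0.0191],"turn": [0,0,0],"fingers": 1},{"delta_pos": [0,-0.0145,0.029],"turn": [0,0,0],"fingers": 1},{"delta_pos": [0,-0.0181,0.0392],"turn": [0,0,0],"fingers": 1},{"delta_pos": [0,-0.0213,0.0494],"turn": [0,0,0],"fingers": 1},{"delta_pos": [0,-0.0239,0.0599],"turn": [0,0,0],"fingers": 1},{"delta_pos": [0,-0.0261,0.0704],"turn": [0,0,0],"fingers": 1},{"delta_pos": [0,-0.0269,0.0757],"turn": [0,0,0],"fingers": 1},{"delta_pos": [0,-0.0276,0.081],"turn": [0,0,0],"fingers": 1},{"delta_pos": [0,-0.0282,0.0864],"turn": [0,0,0],"fingers": 1},{"delta_pos": [0,-0.0287,0.0917],"turn": [0,0,0],"fingers": 1},{"delta_pos": [0,-0.0287,0.0917],"turn": [0,0,0],"fingers": 1}]'

```text
clock: 34.38
position: [0.4379, -0.2305, 0.094]
ee_rot: [0.731, 0.682, 0.0, 0.0]
ft_force: [-2.0, 3.3, -3.8]
grip_width: 0.099
grasp_force: 30.5
```

```bash
cat >> h.py <<'E'
def lidlow():
    c=camera("top"); P=pts(c); z=P[...,2]; d=P-org; a=d@ex;b=d@ey
    k=(b>.045)&(b<.09)&(z>.09)&(z<.16)&(a<.07)&(a>-.08); f=np.polyfit(a[k],z[k],1); print("lidlow",k.sum(),np.arctan(-f[0]),np.polyval(f,[-.08,.07]))
E
python3 - <<'E'
from h import *
o=get_obs(); w=o["position"]-org; print(w@ex,w@ey,w[2],o["ft_force"],rt(.05)); lidlow()
E
```

```text
-0.13303955573300003 -0.0005343465423559852 0.09398849795988559 [-1.9911  3.2744 -3.7664] {'F_r': np.float64(-1.9340603896770705), 'F_t': np.float64(3.917934030031272), 'rad': np.float64(0.21596654967966306), 'th': np.float64(0.06968632610519893)}
lidlow 1556 0.05522431109222349 [0.1238 0.1155]
```

Call:
move_arm --plan '[{"delta_pos": [0,-0.0002,0.002],"turn": [0,0,0],"fingers": 1},{"delta_pos": [0,-0.0003,0.004],"turn": [0,0,0],"fingers": 1},{"delta_pos": [0,-0.0004,0.006],"turn": [0,0,0],"fingers": 1},{"delta_pos": [0,-0.0005,0.008],"turn": [0,0,0],"fingers": 1},{"delta_pos": [0,-0.0005,0.008],"turn": [0,0,0],"fingers": 1}]'

```text
clock: 35.05
position: [0.4375, -0.2305, 0.0862]
ee_rot: [0.731, 0.682, 0.0, 0.0]
ft_force: [-2.4, 2.8, -4.1]
grip_width: 0.103
grasp_force: 30.6
```

Call:
move_arm --plan '[{"delta_pos": [0,0,0.0015],"turn": [0,0,0],"fingers": 1},{"delta_pos": [0,0,0.003],"turn": [0,0,0],"fingers": 1},{"delta_pos": [0,0,0.003],"turn": [0,0,0],"fingers": 1}]'

```text
clock: 35.42
position: [0.4374, -0.2305, 0.0833]
ee_rot: [0.731, 0.682, 0.0, 0.0]
ft_force: [-4.0, 3.1, -4.2]
grip_width: 0.104
grasp_force: 30.8
```

```bash
python3 - <<'E'
from h import *
o=get_obs(); print(o["position"],o["ft_force"],rt(.0)); lidlow()
E
```

```text
[ 0.4374 -0.2305  0.0833] [-4.042   3.0641 -4.2078] {'F_r': np.float64(-4.147951886796272), 'F_t': np.float64(4.304378112665974), 'rad': np.float64(0.21577331102792632), 'th': np.float64(0.020048570357899836)}
lidlow 1558 0.005006142433294573 [0.1158 0.115 ]
```

Call:
move_arm --plan '[{"delta_pos": [0,-0.0003,0.001],"turn": [0,0,0],"fingers": 1},{"delta_pos": [0,-0.0003,0.002],"turn": [0,0,0],"fingers": 1},{"delta_pos": [0,-0.0003,0.002],"turn": [0,0,0],"fingers": 1}]'

```text
clock: 35.85
position: [0.4374, -0.2305, 0.0818]
ee_rot: [0.731, 0.682, 0.0, 0.0]
ft_force: [-4.9, 4.0, 2.1]
grip_width: 0.103
grasp_force: 31.4
```

Call:
move_arm --plan '[{"delta_pos": [0,0,0.001],"turn": [0,0,0],"fingers": 1},{"delta_pos": [0,0,0.0015],"turn": [0,0,0],"fingers": 1},{"delta_pos": [0,0,0.0015],"turn": [0,0,0],"fingers": 1}]'

```text
clock: 36.22
position: [0.4374, -0.2306, 0.0817]
ee_rot: [0.731, 0.682, -0.0, 0.001]
ft_force: [-11.7, 6.8, 19.0]
grip_width: 0.102
grasp_force: 33.0
```

```bash
python3 - <<'E'
from h import *
o=get_obs(); print(o["position"],o["ft_force"],rt(.0)); lidlow()
E
```

```text
[ 0.4374 -0.2306  0.0817] [-11.6701   6.7676  18.9747] {'F_r': np.float64(-12.546957224796651), 'F_t': np.float64(-18.691050348021587), 'rad': np.float64(0.2156604900903774), 'th': np.float64(0.012505741584088952)}
lidlow 1554 -0.00037351132409036125 [0.1149 0.115 ]
```

The lid is firmly seated. I relieve the press, open, and rise clear.

Call:
move_arm --plan '[{"delta_pos": [0,-0.001,-0.0014],"turn": [0,0,0],"fingers": 1},{"delta_pos": [0,-0.001,-0.0014],"turn": [0,0,0],"fingers": 1},{"delta_pos": [0,-0.001,-0.0014],"turn": [0,0,0],"fingers": 0.65},{"delta_pos": [0,-0.001,-0.0014],"turn": [0,0,0],"fingers": 0.65},{"delta_pos": [0,-0.001,-0.0014],"turn": [0,0,0],"fingers": 0.65},{"delta_pos": [0,-0.001,-0.0014],"turn": [0,0,0],"fingers": 0.65},{"delta_pos": [0,-0.001,-0.015],"turn": [0,0,0],"fingers": 0.65},{"delta_pos": [0,-0.001,-0.04],"turn": [0,0,0],"fingers": 0.65},{"delta_pos": [0,-0.001,-0.08],"turn": [0,0,0],"fingers": 0.65},{"delta_pos": [0,-0.001,-0.1],"turn": [0,0,0],"fingers": 0.65},{"delta_pos": [0,-0.001,-0.1],"turn": [0,0,0],"fingers": 0.65},{"delta_pos": [0,-0.001,-0.1],"turn": [0,0,0],"fingers": 0.65}]'

```text
clock: 37.78
position: [0.436, -0.2303, 0.1797]
ee_rot: [0.731, 0.682, 0.0, 0.0]
ft_force: [-0.1, 0.0, 0.3]
grip_width: 0.354
grasp_force: 0.0
```

```bash
python3 - <<'E'
from h import *
from workcell import hand_in
o=get_obs(); print(o["position"],o["ft_force"]); lidlow(); c=camera("scene"); a=cv2.imread("pics/scene0.png").astype(int); d=abs(c["color"][...,::-1].astype(int)-a).max(2)>40
for n,(u,v) in dict(wash=(246,155),buffer=(210,193),dye=(228,177),beaker=(244,218),timer=(288,372)).items(): print(n,d[v-20:v+20,u-15:u+15].mean())
b=pts(c); I=c["color"]; m=(I.min(2)>115); w=b-org; k=m&(w@ex<-.12)&(w@ex>-.15)&(abs(w@ey)<.05)&(b[...,2]>.08)&(b[...,2]<.15); print("bar z",np.median(b[k],0),k.sum())
E
```

```text
[ 0.436  -0.2303  0.1797] [-0.0627  0.0362  0.2532]
lidlow 1561 0.0002736322033928794 [0.1149 0.1148]
wash 0.0
buffer 0.0
dye 0.0
beaker 0.0
timer 0.7133333333333334
bar z [ 0.4358 -0.2295  0.1151] 150
```

```bash
python3 - <<'E'
from h import *
c=camera("top"); I=c["color"][...,::-1].astype(int); a=cv2.imread("pics/top0.png").astype(int); d=abs(I-a).max(2)>40
print("timer top",d[272:306,148:190].mean(),"beaker",d[150:180,262:288].mean())
s=camera("scene"); P=pts(s); print("scene height at timer px",np.nanmedian(P[352:392,273:303,2]))
E
```

```text
timer top 0.4992997198879552 beaker 0.0
scene height at timer px 0.01720792478213392
```

```bash
python3 - <<'E'
from h import *
c=camera("top"); I=c["color"][...,::-1]; a=cv2.imread("pics/top0.png"); P=pts(c); P0=np.load("top0.npy")
for n,J,Q in(("old",a,P0),("new",I,P)):
    m=np.zeros(J.shape[:2],bool); m[262:315,140:200]=1; m&=(Q[...,2]>.01)&(Q[...,2]<.035)
    v,u=np.where(m); print(n,m.sum(),u.mean(),v.mean(),np.nanmean(Q[m],0),J[m].mean(0), cv2.minAreaRect(np.c_[u,v].astype(np.float32)))
for f in("top1","top2"):
    b=cv2.imread(f"pics/{f}.png").astype(int); print(f,(abs(b-a).max(2)>40)[272:306,148:190].mean(), b[272:306,148:190].mean())
E
```

```text
old 1155 168.89523809523808 283.4701298701299 [0.4024 0.2118 0.0208] [184.5463 194.9143 195.4935] ((168.48251342773438, 284.7185974121094), (59.609554290771484, 37.87898254394531), 4.573921203613281)
new 1155 168.94285714285715 283.54718614718615 [0.4022 0.2117 0.0207] [143.3584 153.1342 154.6494] ((168.0452117919922, 284.820556640625), (59.93204116821289, 37.32012939453125), 6.009006023406982)
top1 0.47619047619047616 107.5326797385621
top2 0.5224089635854342 104.66386554621849
```

The timer hasn't moved; it was only shadowed by the arm. I hand in.

```bash
python3 -c "
from workcell import hand_in; print(hand_in())"
```

```text
the job is handed in; nothing more can be done
None
```

I raised the lid until the stay locked, let go so the stay carried it, broke the stay at the knuckle, and lowered the lid gently until fully shut. I handed the job in at about 38 s with the bottles and other things unmoved; the closed fingers pressed on the shut bar with about 20 N at a missed first grasp, and seating the lid briefly reached 19 N.

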